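Load a cleaning carrier with wax moulds and hang it on the dip hook

ROBOT

A 6-joint arm with a two-finger parallel gripper is mounted at the origin on the work surface. World frame = base frame: x ahead of the robot, y to its left, z up, the work surface at z = 0. Lengths are in m, angles in rad, forces in N, time in s.
With the tool pointing down it reaches from about 0.325 to 0.9 m from the base axis. Payload 6.1 kg.
Tool frame: the origin (TCP) lies on the centre line of the jaws, within the pads' length; the fingertips stand 8 mm ahead of it and the grasp point (between the pads) lies 11 mm behind it; z points along the fingers, x is the direction in which the jaws open and shut, and the axes are right-handed (so a half turn about z gives the same grasp; the last joint's range is limited). The gripper opens to 87 mm and grips with 3 to 60 N. Pads are 19 mm wide; open, the fingers measure 117 mm over their backs; the gripper's body (75 mm by 190 mm) begins 51 mm behind the grasp point.
Start: joints at [-1.457, 0.22, 1.526, -0, 1.395, -0.126], TCP at [0.148, -0.607, 0.231] pointing down, gripper open.
Joint ranges: [-2.98, 2.98], [-0.91, 2.08], [0.09, 2.57], [-1.24, 4.39], [0.2, 2.65], [-2.68, 2.68]. Speed limits (rad/s): [2.57, 2.57, 3.01, 3.14, 3.14, 3.14].

INTERFACE

Orientations are given as a unit quaternion [x, y, z, w].
In Python, from bench import get_obs, grab_frame, camera_info, close_job, recognise, silhouettes, mark_of gives the robot as it stands.
- The arm moves only by the shell command python3 -m creep 'ROWS' [FORCE]. ROWS is a JSON object of lists of equal length, an entry for each row: "translation": the shift along the tool's x, y, z in cm, a list of three; "twist": the turn, a rotation vector about the tool's x, y, z in degrees, a list of three; "fingers": the opening in per cent of the stroke, from 0 (shut) to 100 (fully open). A call has exactly 10 rows; each row is the pose to reach, as a shift and turn from the pose commanded when the call began, along the tool's axes at that moment; what a row does not reach only later rows make up. A row lasts 1/12 s, in which the tool goes at most 41.7 mm and 7.16 degrees, less where a joint would pass 70% of its speed; a pose out of reach is approached as far as the arm can. A call with a gripper value outside its range is refused whole. The fingers move at their own pace and stop on an object; FORCE is the grip in N (left out, the last holds). Time passes only in rows, so rows that repeat a pose let the fingers close, or fill a call up. It gives the time, the measured TCP pose, the force and the opening at its end, in the units of the state.
- get_obs(): the state, without advancing time (a new reading comes with each control period).
- grab_frame(name): name is "scene" or "top" or "wrist"; returns the picture (480x640x3 uint8, red, green, blue); there is no depth.
- camera_info(name): a dict with "intrinsics" (3x3 intrinsics, pixels), "k1" (the pictures are not rectified: a ray, as slopes to the right and down, at radius r is drawn at 1 + k1 r^2 times it, then the intrinsics apply), "camera_from_world" (4x4, takes a point from world to camera coordinates). Camera axes: x right, y down, z forward; pixel columns grow to the right and rows downward; lengths in m; the calibration is good to about 2 mm. A picture is of the moment at which its call begins: read the wrist's pose just before it. camera_info takes no time and is no camera call; for the wrist camera it gives the pose at the moment of the call.
- close_job(): hands the job in, once; it reports no verdict.
Trained networks look in the newest picture that a camera, given by its name, has taken for a name from the list of things; names that differ only in an ending like _2 or _b are one class to them, and where a whole thing is asked for, a point or a joint stands for the part that bears it (a point fixed in the world has none). Each returns a list of dicts, best first, with "score" (0 to 1); they miss things now and then, are a little off and sometimes report something else, mostly with a low value. They report only what shows in the picture. A call takes as long as a camera call. They do not tell look-alikes from the thing itself.
- recognise(camera, name): "uv" ([column, row] in pixels, amid what is visible of it).
- silhouettes(camera, name): "region" (480x640 bool, what is visible of it) and "uv" ([column, row] in pixels, amid what is visible of it).
- mark_of(camera, name): "uv" ([column, row] in pixels: a listed point, or the origin of a listed thing).
The state is a dict: "t": time; "joint_positions": joint angles; "dq": joint speeds; "tau": joint torques, N m; "tcp_pos": TCP position; "orientation": TCP orientation; "force": force on the tool from outside, world axes, zero at the start; "torque": the same for the moment, N m; "gripper_width": finger opening in m.
Only numpy, scipy, OpenCV 4.12 (cv2) and the standard library are available. Lean on these libraries where they do the work, as an engineer would, in place of code of your own. Each camera call takes 0.05 s, during which the arm holds its last target.

TASK

Get the wax moulds ready for the ultrasonic bath: set every aluminium mould block on the bench into its own pocket of the white carrier, easing it in corner first until it drops flat, sharing the blocks out between the two halves so that the carrier will hang level, and then lay the slotted retaining bar over the lifting frame and across the two end saddles. Pick the loaded carrier up by its black grip, hang it on the hook above the bath, and before letting go tug it gently downwards to be sure that it is held; leave it hanging there level with the blocks and the bar in place. Do not tip the carrier over or shove the jar, the eye loupe or the caliper aside.

Things in the scene. Friction and masses are not known exactly. Their poses are not given: they have to be found in the camera images.
- carrier: Loose parts carrier: white plastic plate 56 mm (x) by 232 mm (y), 16 thick, four pockets in a row along y, two in each half; a saddle block at each end (y = +-123 mm, 14 long). From its middle rises a steel lifting frame, 42 mm wide (y), 6 thick (x), topped by a black grip (top at 113 mm). 0.35 kg empty, balanced. Origin: centre of the underside; z up. Half a turn looks the same.
- carrier_grip (a point): Centre of the carrier's black grip, 96 mm above its underside. The grip is 10 mm thick (carrier x), 26 mm wide (y), 34 mm high; pinch it across its thickness, from above. Axes as the carrier's.
- carrier_eye (a point): Middle of the underside of the lifting frame's crossbar, 71 mm above the carrier's underside: the edge that rests on the hook (crossbar 8 mm high, 6 mm thick in x). Below it, between the frame's two legs, is an opening 30 mm wide (y); above a laid bar 27 mm of its height stay free. Axes as the carrier's.
- bar_seat (a point): Where the retaining bar's centre lies when the bar rests on both saddles, its y along the carrier's y: 40 mm above the carrier's underside, at its middle. The saddles' seats are 36 mm above the underside, each between two ears 10 mm high and 36 mm apart (x).
- bar_center (a point): Centre of the loose retaining bar, half-way up: aluminium, 30 mm (x) by 262 mm (y) by 8 mm, 0.10 kg, lying flat on the bench at first. The slot through its middle, 19 mm by 62 mm (y), passes down over the carrier's frame (42 mm by at most 10 mm). Laid on the saddles it clears seated blocks by 2 mm. Half a turn looks the same.
- bar_grip_l (a point): Point on the bar 75 mm from its middle towards its +y end, half-way up; a good place to pinch it across its 30 mm width, clear of the carrier's frame. Axes as the bar's.
- bar_grip_r (a point): The same towards the bar's -y end.
- hook_seat (a point): Middle of the hook's flat floor, on which the crossbar rests; 235 mm above the bench unloaded. The hook is a flat arm 20 mm wide (y), 4 thick, coming from the post on its +x side; its upturned tip (-x end) and a like step rise 9 mm above the floor, 26 mm apart. The arm goes through the opening under the carrier's crossbar: carrier x along hook x, either way round.
- hook (a joint): How far the sprung hook has sunk, m: 0 unloaded, at most 0.060; stiffness 500 N/m after a small preload that carries the hook's own weight. The loaded carrier alone draws it down 10 to 17 mm; a gentle tug draws it some 10 mm further, to between 0.022 and 0.032. Beyond 0.050 (25 N) it is being wrenched.
- bath: Ultrasonic bath, fixed, empty: steel tank 170 mm (x) by 300 mm (y), rim 100 mm above the bench, the hook over its middle. Behind it, centred 130 mm from the hook seat on the +x side, stands the hook's post, 34 mm wide, up to 315 mm above the bench. Origin: under the tank's centre, on the bench; axes as the hook's.
- jar: Bystander: closed amber jar, 56 mm across, 85 mm high. Origin: centre of its underside.
- loupe: Bystander: black eye loupe, a hollow cone 40 mm across, 42 mm high, standing on its wide end. Origin: centre of its underside.
- caliper: Bystander: sliding caliper lying flat, 200 mm long. Origin: middle of its beam, underside.
- pocket1 (a point): Where a block's centre lies when seated in pocket 1: carrier y = -96 mm, 20 mm above its underside. The pocket is 42.5 mm (carrier x) by 26.5 mm (y), 10 mm deep, floor 6 mm above the carrier's underside, mouth at 16 mm, edges bevelled; a seated block stands 18 mm out of it. Axes as the carrier's.
- block1_center (a point): Centre (half-way up) of mould block 1, if present: loose aluminium block 40 mm (its x) by 24 mm (its y) by 28 mm high, about 73 g, standing upright on the rubber mat (3 mm thick). Two to four blocks are there. All are alike; turned by half a turn they are the same. Any block fits any pocket, its x along the carrier's x.
- pocket2 (a point): Where a block's centre lies when seated in pocket 2: carrier y = -62 mm, 20 mm above its underside. The pocket is 42.5 mm (carrier x) by 26.5 mm (y), 10 mm deep, floor 6 mm above the carrier's underside, mouth at 16 mm, edges bevelled; a seated block stands 18 mm out of it. Axes as the carrier's.
- block2_center (a point): Centre (half-way up) of mould block 2, if present: loose aluminium block 40 mm (its x) by 24 mm (its y) by 28 mm high, about 73 g, standing upright on the rubber mat (3 mm thick). Two to four blocks are there. All are alike; turned by half a turn they are the same. Any block fits any pocket, its x along the carrier's x.
- pocket3 (a point): Where a block's centre lies when seated in pocket 3: carrier y = 62 mm, 20 mm above its underside. The pocket is 42.5 mm (carrier x) by 26.5 mm (y), 10 mm deep, floor 6 mm above the carrier's underside, mouth at 16 mm, edges bevelled; a seated block stands 18 mm out of it. Axes as the carrier's.
- block3_center (a point): Centre (half-way up) of mould block 3, if present: loose aluminium block 40 mm (its x) by 24 mm (its y) by 28 mm high, about 73 g, standing upright on the rubber mat (3 mm thick). Two to four blocks are there. All are alike; turned by half a turn they are the same. Any block fits any pocket, its x along the carrier's x.
- pocket4 (a point): Where a block's centre lies when seated in pocket 4: carrier y = 96 mm, 20 mm above its underside. The pocket is 42.5 mm (carrier x) by 26.5 mm (y), 10 mm deep, floor 6 mm above the carrier's underside, mouth at 16 mm, edges bevelled; a seated block stands 18 mm out of it. Axes as the carrier's.
- block4_center (a point): Centre (half-way up) of mould block 4, if present: loose aluminium block 40 mm (its x) by 24 mm (its y) by 28 mm high, about 73 g, standing upright on the rubber mat (3 mm thick). Two to four blocks are there. All are alike; turned by half a turn they are the same. Any block fits any pocket, its x along the carrier's x.
Not all that is in view belongs to the job. Leave any purple or red look-alike of the part that bears block1_center alone. Leave any blue look-alike of the part that bears block3_center alone.

How it is judged:
On the way, in this order (a step that is already met when the one before it is completed fails the run):
1. every block sits flat in a pocket of the carrier, which stands on the bench, and is let go ((distance between block1_center and pocket1 below 0.004 m or distance between block1_center and pocket2 below 0.004 m or distance between block1_center and pocket3 below 0.004 m or distance between block1_center and pocket4 below 0.004 m) and angle between the z axis of each of block1_center, block2_center, block3_center, block4_center and the z axis of carrier, either way round below 0.08 rad and (distance between block2_center and pocket1 below 0.004 m or distance between block2_center and pocket2 below 0.004 m or distance between block2_center and pocket3 below 0.004 m or distance between block2_center and pocket4 below 0.004 m) and (distance between block3_center and pocket1 below 0.004 m or distance between block3_center and pocket2 below 0.004 m or distance between block3_center and pocket3 below 0.004 m or distance between block3_center and pocket4 below 0.004 m) and (distance between block4_center and pocket1 below 0.004 m or distance between block4_center and pocket2 below 0.004 m or distance between block4_center and pocket3 below 0.004 m or distance between block4_center and pocket4 below 0.004 m) and height (world z) of carrier below 0.006 m and angle between carrier's own z axis and vertical below 0.06 rad and contact force between the fingers and anything else below 0.3 N), for 0.2 s.
2. the bar lies across both saddles over the seated blocks, let go, the carrier still on the bench (all of step 1 and z of bar_center in the frame of bar_seat between -0.003 and 0.003 m and horizontal distance between bar_center and bar_seat below 0.014 m and angle between the y axis of bar_center and the y axis of carrier, either way round below 0.05 rad and angle between the z axis of bar_center and the z axis of carrier, either way round below 0.05 rad), for 0.2 s.
3. with the carrier on the hook and still held, it is tugged down until the hook has sunk at least 20 mm (distance between carrier_eye and hook_seat below 0.022 m and height (world z) of carrier above 0.11 m and value of joint hook above 0.02 m and contact force between the fingers and carrier above 0.5 N), for 0.2 s.
At the end, for the whole second after the job is handed in: Carrier hangs on the hook, at most swaying slightly (under 0.15 m/s), let go: crossbar within 22 mm of the hook seat, hook sunk over 6 mm, level within 0.17 rad; every block seated (within 4 mm of its pocket point, flat within 0.08 rad); bar on both saddles (3 mm in height, 14 mm along, 0.05 rad) ((distance between block1_center and pocket1 below 0.004 m or distance between block1_center and pocket2 below 0.004 m or distance between block1_center and pocket3 below 0.004 m or distance between block1_center and pocket4 below 0.004 m) and angle between the z axis of each of block1_center, block2_center, block3_center, block4_center and the z axis of carrier, either way round below 0.08 rad and (distance between block2_center and pocket1 below 0.004 m or distance between block2_center and pocket2 below 0.004 m or distance between block2_center and pocket3 below 0.004 m or distance between block2_center and pocket4 below 0.004 m) and (distance between block3_center and pocket1 below 0.004 m or distance between block3_center and pocket2 below 0.004 m or distance between block3_center and pocket3 below 0.004 m or distance between block3_center and pocket4 below 0.004 m) and (distance between block4_center and pocket1 below 0.004 m or distance between block4_center and pocket2 below 0.004 m or distance between block4_center and pocket3 below 0.004 m or distance between block4_center and pocket4 below 0.004 m) and z of bar_center in the frame of bar_seat between -0.003 and 0.003 m and horizontal distance between bar_center and bar_seat below 0.014 m and angle between the y axis of bar_center and the y axis of carrier, either way round below 0.05 rad and angle between the z axis of bar_center and the z axis of carrier, either way round below 0.05 rad and distance between carrier_eye and hook_seat below 0.022 m and height (world z) of carrier above 0.11 m and value of joint hook above 0.006 m and angle between carrier's own z axis and vertical below 0.17 rad and linear speed of carrier below 0.15 m/s and angular speed of carrier below 2.5 rad/s and contact force between the fingers and anything else below 0.3 N); the robot touches nothing.
It fails at once if the hook is wrenched down more than 50 mm (value of joint hook above 0.05 m).
It fails at once if the carrier is tipped over (angle between carrier's own z axis and vertical above 0.7 rad).
It fails at once if the jar is shoved aside by more than 3 cm (distance of jar from where it was at the start of the episode above 0.03 m).
It fails at once if the loupe is shoved aside by more than 3 cm (distance of loupe from where it was at the start of the episode above 0.03 m).
It fails at once if the caliper is shoved aside by more than 3 cm (distance of caliper from where it was at the start of the episode above 0.03 m).
Of block1, block2, block3, block4 only 2 to 4 are there at a start; the rules pass over those that are not, and their reading is None.
At some moment in a run one of block1, block2, block3, block4, bar may be knocked a few centimetres aside while the robot is not near it.
It also fails if it takes over 210 s, if anything falls off the work surface, if the arm or the gripper's body presses on something with over 40 N, if the wrist force passes 120 N, or if a joint passes its speed limit or range.

## Working session

There is one attempt and no reset: what is moved stays moved. The work goes in short steps, Python scripts to look and compute and a shell command to move; the robot and the scene stay as the last step left them, time stands still between calls to the robot, and variables do not carry over. Pictures are saved under pics/ and viewed, and the job is handed in when it is done.

```bash
ls; mkdir -p pics; python3 - <<'E'
from bench import *
import cv2,numpy as np
print(get_obs())
for n in ["scene","top","wrist"]:
    f=grab_frame(n); cv2.imwrite(f"pics/a_{n}.png",f[:,:,::-1])
    c=camera_info(n); print(n,np.array(c["intrinsics"]).tolist(),c["k1"],np.round(c["camera_from_world"],3).tolist())
E
```

```text
pics
{'t': 0.0, 'joint_positions': array([-1.45714230e+00,  2.21239295e-01,  1.52764665e+00, -1.26489266e-05,
        1.39467259e+00, -1.26098982e-01]), 'dq': array([-0.00090581, -0.00066879, -0.00070525,  0.00012652,  0.00061904,
       -0.00102719]), 'tau': array([-2.13093714e-03, -4.94618475e+01, -3.87382436e+01,  6.96705119e-02,
        5.72253170e-02, -1.56299548e-04]), 'tcp_pos': array([ 0.14833665, -0.60650823,  0.22941027]), 'orientation': array([ 7.86595092e-01, -6.17468376e-01, -6.95134175e-04, -6.94979836e-04]), 'force': array([ 0.25153337,  0.63750345, -1.14634428]), 'torque': array([-0.03454647, -0.03040803, -0.0116807 ]), 'gripper_width': 0.08677140155607042}
scene [[555.6391256045, 0.0, 331.17402050414836], [0.0, 555.6391256045, 244.9849415686211], [0.0, 0.0, 1.0]] -0.008863109429146887 [[0.724, 0.689, 0.01, -0.316], [0.444, -0.455, -0.772, -0.177], [-0.527, 0.563, -0.636, 1.586], [0.0, 0.0, 0.0, 1.0]]
top [[437.32187327681015, 0.0, 325.7739111148948], [0.0, 437.32187327681015, 234.81009270635943], [0.0, 0.0, 1.0]] -0.10819307043181897 [[-0.023, -1.0, -0.002, -0.108], [-0.985, 0.023, -0.172, 0.54], [0.172, -0.002, -0.985, 1.068], [0.0, 0.0, 0.0, 1.0]]
wrist [[367.76532025387166, 0.0, 314.87711218428086], [0.0, 367.76532025387166, 242.12180415428227], [0.0, 0.0, 1.0]] -0.0010256064645173416 [[0.237, -0.971, -0.002, -0.624], [-0.928, -0.227, 0.295, -0.035], [-0.287, -0.068, -0.956, 0.392], [0.0, 0.0, 0.0, 1.0]]
```

View pics/a_scene.png

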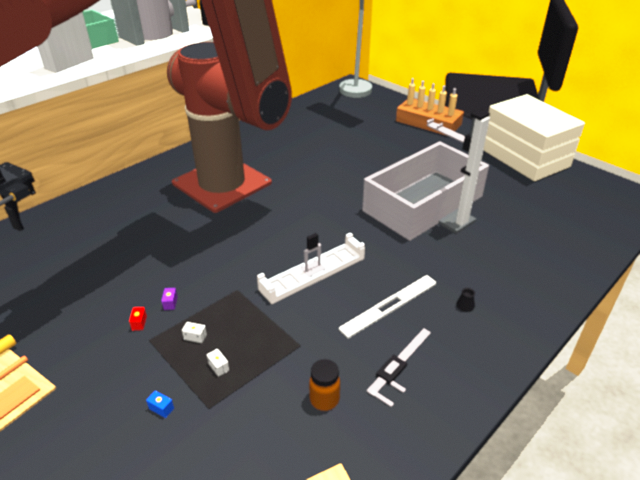

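View pics/a_top.png

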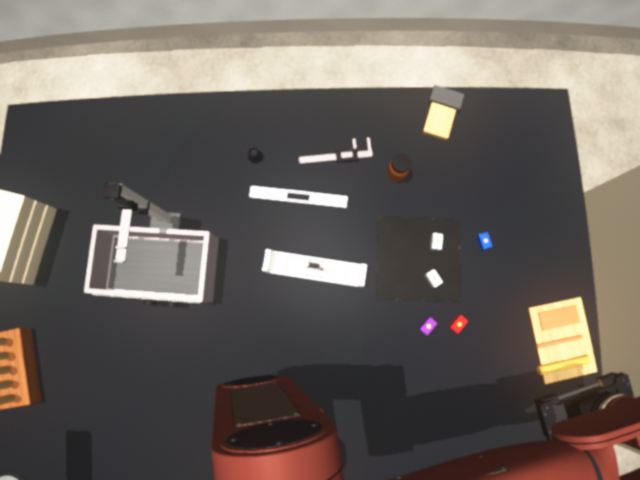

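View pics/a_wrist.png

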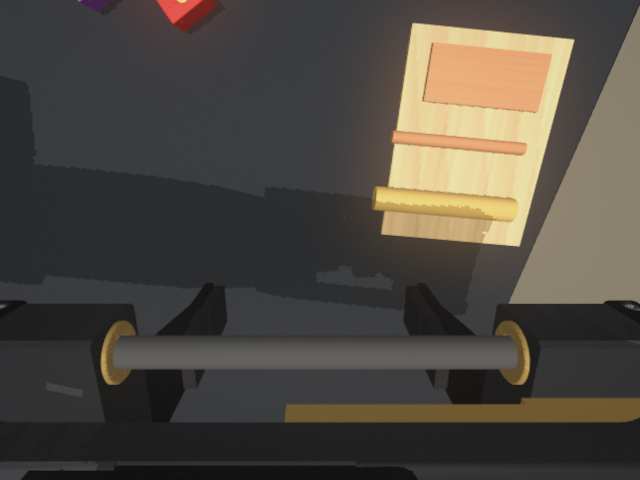

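```bash
cat > h.py <<'E'
from bench import *
import cv2,numpy as np
from scipy.spatial.transform import Rotation as R
def rays(info,uv):
    K=np.array(info["intrinsics"]);k1=info["k1"]
    uv=np.atleast_2d(np.asarray(uv,float))
    s=cv2.undistortPoints(uv[:,None],K,np.array([k1,0,0,0.])) [:,0]
    T=np.array(info["camera_from_world"]);Rm=T[:3,:3];c=-Rm.T@T[:3,3]
    d=np.c_[s,np.ones(len(s))]@Rm
    return c,d
def unproj(info,uv,z):
    c,d=rays(info,uv)
    return c+d*((z-c[2])/d[:,2])[:,None]
def proj(info,P):
    T=np.array(info["camera_from_world"])
    return cv2.projectPoints(np.atleast_2d(np.asarray(P,float)),cv2.Rodrigues(T[:3,:3])[0],T[:3,3],np.array(info["intrinsics"]),np.array([info["k1"],0,0,0.]))[0][:,0]
def shot(n,name=None):
    i=camera_info(n);f=grab_frame(n)
    if name: cv2.imwrite(f"pics/{name}.png",f[:,:,::-1])
    return i,f
def tri(obs):  # obs list of (info,uv)
    A=np.zeros((3,3));b=np.zeros(3)
    for i,uv in obs:
        c,d=rays(i,uv);d=d[0]/np.linalg.norm(d[0]);M=np.eye(3)-np.outer(d,d);A+=M;b+=M@c
    return np.linalg.solve(A,b)
def go(p,yaw,o=None):
    """shift cm in tool axes and twist deg for tool pointing down with jaw axis (tool x) at world yaw (deg), mod 180"""
    o=o or get_obs();Rc=R.from_quat(o["orientation"])
    best=None
    for y in (yaw,yaw+180):
        Rt=R.from_euler('z',y,degrees=True)*R.from_euler('x',180,degrees=True)
        tw=(Rc.inv()*Rt).as_rotvec(degrees=True)
        if best is None or np.linalg.norm(tw)<np.linalg.norm(best): best=tw
    t=Rc.inv().apply(np.asarray(p)-o["tcp_pos"])*100
    print("shift cm",np.round(t,2),"twist",np.round(best,2))
def st():
    o=get_obs();x=R.from_quat(o["orientation"]).as_matrix()
    print("t",round(o["t"],2),"tcp",np.round(o["tcp_pos"],4),"yaw",round(np.degrees(np.arctan2(x[1,0],x[0,0])),2),"z",np.round(x[:,2],4),"F",np.round(o["force"],1),"w",round(o["gripper_width"],4),"q6",round(o["joint_positions"][5],2))
def rectfit(region):
    return cv2.minAreaRect(cv2.findNonZero(region.astype(np.uint8)))
E
python3 - <<'E'
from h import *
for cam in ["top","scene"]:
    info,f=shot(cam)
    for n in ["block1_center","carrier","carrier_grip","carrier_eye","bar_center","hook_seat","bath","jar","loupe","caliper"]:
        r=mark_of(cam,n); z={"block1_center":.017,"carrier_grip":.096,"carrier_eye":.071,"bar_center":.004,"hook_seat":.235}.get(n,0)
        for d in r[:6]: print(cam,n,round(d["score"],2),np.round(d["uv"],1),np.round(unproj(info,d["uv"],z)[0],3))
info,f=shot("top"); cv2.imwrite("pics/b.png",cv2.resize(f[170:350,360:520],None,fx=5,fy=3.3*1.0)[:,:,::-1])
c=cv2.resize(f[170:310,360:510],None,fx=4,fy=4,interpolation=cv2.INTER_CUBIC);cv2.imwrite("pics/b.png",c[:,:,::-1])
E
```

```text
top block1_center 0.77 [428.7 325.3] [ 0.302 -0.377  0.017]
top block1_center 0.65 [430.1 280.6] [ 0.416 -0.387  0.017]
top block1_center 0.61 [337.3 157.5] [ 0.754 -0.156  0.017]
top block1_center 0.53 [313.2 269.1] [ 0.453 -0.085  0.017]
top block1_center 0.44 [456.4 324.7] [ 0.301 -0.449  0.017]
top carrier 0.79 [314.6 267.7] [ 0.458 -0.089  0.   ]
top carrier_grip 0.63 [312.9 267.8] [ 0.449 -0.087  0.096]
top carrier_grip 0.34 [276.  261.5] [0.466 0.002 0.096]
top carrier_grip 0.29 [349.2 272.8] [ 0.435 -0.174  0.096]
top carrier_grip 0.16 [313.5 267.2] [ 0.45  -0.088  0.096]
top carrier_eye 0.93 [315.5 268.2] [ 0.45  -0.093  0.071]
top bar_center 0.71 [296.9 196.6] [ 0.651 -0.044  0.004]
top hook_seat 0.89 [121.2 252.9] [0.475 0.322 0.235]
top bath 0.84 [162.5 267.6] [0.466 0.318 0.   ]
top caliper 0.63 [334.9 158.7] [ 0.757 -0.15   0.   ]
scene block1_center 0.87 [195.5 333.8] [ 0.43  -0.394  0.017]
scene block1_center 0.77 [137.8 316.1] [ 0.304 -0.449  0.017]
scene block1_center 0.68 [167.2 300.2] [ 0.308 -0.38   0.017]
scene carrier 0.65 [315.2 269.9] [ 0.455 -0.074  0.   ]
scene carrier_grip 0.9 [311.6 240.4] [ 0.455 -0.085  0.096]
scene carrier_eye 0.65 [311.  250.2] [ 0.457 -0.09   0.071]
scene bar_center 0.91 [388.9 306. ] [ 0.656 -0.049  0.004]
scene bar_center 0.42 [311.1 264.2] [ 0.437 -0.07   0.004]
scene hook_seat 0.59 [427.  124.5] [0.46  0.314 0.235]
scene bath 0.86 [422.  206.5] [0.481 0.309 0.   ]
scene bath 0.37 [313.4 239.5] [0.371 0.003 0.   ]
scene jar 0.8 [326.8 399.3] [ 0.722 -0.313  0.   ]
scene loupe 0.68 [461.9 304. ] [0.765 0.071 0.   ]
scene caliper 0.62 [400.1 357.4] [ 0.759 -0.141  0.   ]
scene caliper 0.61 [424.  203.1] [0.476 0.326 0.   ]
```

View pics/b.png

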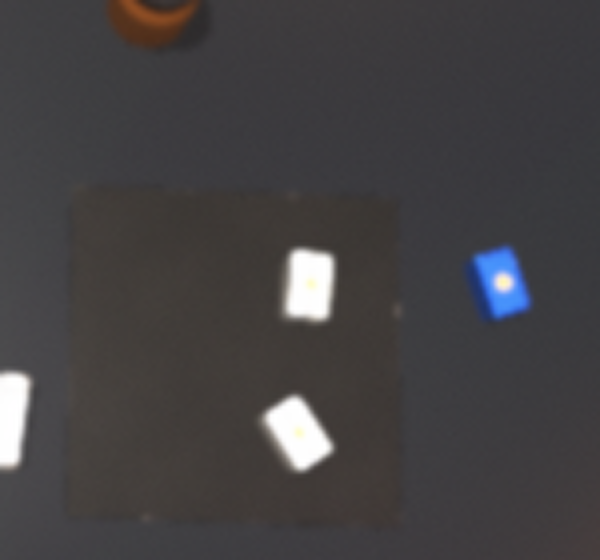

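```bash
python3 - <<'E'
from h import *
st();o=get_obs();i=camera_info("wrist")
c,d=rays(i,[[320,240],[320,140],[320,40]]);Rc=R.from_quat(o["orientation"])
print("cam in tool",Rc.inv().apply(c-o["tcp_pos"]),"axes",Rc.inv().apply(d))
print(unproj(i,[[320,240],[320,140],[320,280]],0.017),c)
for p in ([.42,-.39,.2],[.45,-.09,.2]): go(p,-90)
for k in range(0):pass
info,f=shot("top")
for cx,n in ((437,'b'),(433,'a')):pass
m=(f.min(2)>150).astype(np.uint8);m[:, :370]=0;m[:215]=0;m[305:]=0;m[:,462:]=0
nn,l,s,ce=cv2.connectedComponentsWithStats(m)
for k in range(1,nn):
    if s[k,4]>30:
        r=cv2.minAreaRect(cv2.findNonZero((l==k).astype(np.uint8)));b=cv2.boxPoints(r);W=unproj(info,b,.031);print(s[k],W.mean(0),[ (np.linalg.norm(W[j]-W[j-1]),np.degrees(np.arctan2(*(W[j]-W[j-1])[1::-1]))) for j in (1,2)])
E
```

```text
t 1.3 tcp [ 0.1484 -0.6071  0.2305] yaw -76.26 z [-0.  0. -1.] F [-0.1 -1.2 -0.2] w 0.0869 q6 -0.13
cam in tool [ 0.00037505 -0.08184621 -0.15378757] axes [[ 0.0137392   0.28958513  0.9571724 ]
 [ 0.01385127  0.02976012  1.03741798]
 [ 0.01396551 -0.23018574  1.11770088]]
[[ 0.12131216 -0.61954157  0.017     ]
 [ 0.21894022 -0.59529009  0.017     ]
 [ 0.07752152 -0.63041971  0.017     ]] [ 0.22801696 -0.58803217  0.38432551]
shift cm [-14.64 -31.54   3.05] twist [ 0.    0.   13.74]
shift cm [-43.07 -41.58   3.05] twist [ 0.    0.   13.74]
[431 232  12  18 182] [ 0.51830288 -0.40807009  0.031     ] [(np.float64(0.04449318911050966), np.float64(-8.814507569792006)), (np.float64(0.028844253386359472), np.float64(-96.51637654951318))]
[426 269  17  19 188] [ 0.42216476 -0.39429333  0.031     ] [(np.float64(0.028423691487320223), np.float64(-58.65545813783414)), (np.float64(0.043656858747171026), np.float64(-148.92455148217866))]
```

```bash
python3 -m creep '{"translation":[[-2,-4,0.5],[-4,-8,1],[-6,-12,1.5],[-8,-16,2],[-10,-20,2.5],[-12,-24,3],[-13.5,-28,3],[-14.6,-31,3],[-14.6,-31.5,3],[-14.6,-31.5,3]],"twist":[[0,0,2],[0,0,4],[0,0,6],[0,0,8],[0,0,10],[0,0,12],[0,0,13.7],[0,0,13.7],[0,0,13.7],[0,0,13.7]],"fingers":[100,100,100,100,100,100,100,100,100,100]}' 10
python3 - <<'E'
from h import *
st();shot("wrist","c1")
E
```

```text
t: 2.18
tcp_pos: [0.4228, -0.3878, 0.2006]
orientation: [0.709, -0.705, 0.0, -0.001]
force: [-0.5, 0.3, -0.1]
gripper_width: 0.0871
t 2.18 tcp [ 0.4228 -0.3878  0.2006] yaw -89.69 z [ 1.2e-03  5.0e-04 -1.0e+00] F [-0.5  0.3 -0.1] w 0.0871 q6 0.68
```

View pics/c1.png

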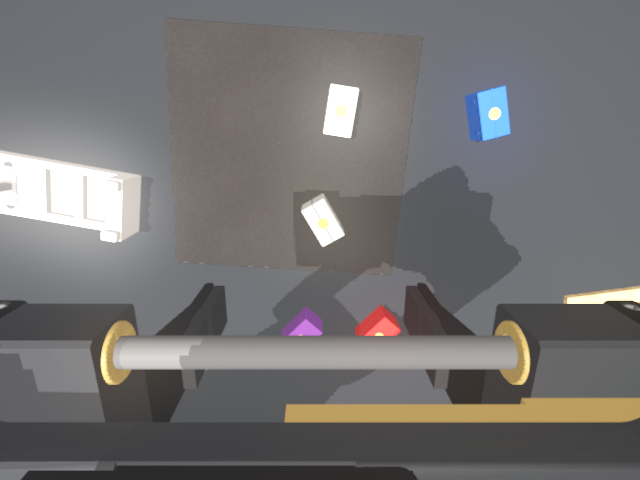

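```bash
cat >> h.py <<'E'
from scipy.optimize import minimize
def boxcorners(x,y,yaw,dims,z0):
    c=np.array([[sx*dims[0]/2,sy*dims[1]/2,sz*dims[2]] for sx in(-1,1) for sy in(-1,1) for sz in(0,1)])
    return R.from_euler('z',yaw).apply(c)+[x,y,z0]
def fitbox(info,mask,x,y,yaw,dims,z0):
    S=4
    ys,xs=np.nonzero(mask);u0,v0,u1,v1=xs.min()-15,ys.min()-15,xs.max()+15,ys.max()+15
    u0=max(u0,0);v0=max(v0,0)
    M=cv2.resize(mask[v0:v1,u0:u1].astype(np.uint8),None,fx=S,fy=S,interpolation=cv2.INTER_NEAREST)
    def cost(p):
        q=(proj(info,boxcorners(p[0],p[1],p[2],dims,z0))-[u0-.5,v0-.5])*S-.5
        h=cv2.convexHull((q*16).round().astype(np.int32))
        I=np.zeros_like(M);cv2.fillConvexPoly(I,h,1,shift=4)
        return 1-(I&M).sum()/(I|M).sum()
    best=None
    for dy in(0,.25,-.25):
        r=minimize(cost,[x,y,yaw+dy],method="Nelder-Mead",options=dict(initial_simplex=np.array([[x,y,yaw+dy],[x+.006,y,yaw+dy],[x,y+.006,yaw+dy],[x,y,yaw+dy+.15]]),xatol=1e-5,fatol=1e-5))
        if best is None or r.fun<best.fun: best=r
    return best.x[:2],np.degrees(best.x[2]),best.fun
def brightblob(f,uv,thr=None,rad=45):
    u,v=map(int,uv);g=f.min(2).astype(np.uint8) if thr else f.min(2)
    m=np.zeros(g.shape,np.uint8);a,b=max(v-rad,0),max(u-rad,0)
    sub=cv2.GaussianBlur(f[a:v+rad,b:u+rad].max(2),(3,3),0)
    if thr: s=(sub>thr).astype(np.uint8)
    else: s=cv2.threshold(sub,0,1,cv2.THRESH_BINARY+cv2.THRESH_OTSU)[1]
    m[a:v+rad,b:u+rad]=s
    n,l,st_,ce=cv2.connectedComponentsWithStats(m)
    k=1+np.argmin([np.hypot(*(ce[j]-[u,v])) if st_[j,4]>100 else 1e9 for j in range(1,n)])
    return l==k
E
python3 - <<'E'
from h import *
info,f=shot("wrist")
for uv in ((342,110),(323,220)):
    p=unproj(info,uv,.031)[0]
    m=brightblob(f,uv); print(m.sum(),p)
    for yaw in (0,-.8,.8): print(fitbox(info,m,p[0],p[1],yaw,(.04,.024,.028),.003))
cv2.imwrite("pics/c2.png",cv2.resize(f[60:260,270:390],None,fx=3,fy=3,interpolation=cv2.INTER_CUBIC)[:,:,::-1])
E
```

```text
1528 [ 0.51781774 -0.41152911  0.031     ]
(array([ 0.51908203, -0.40872733]), np.float64(-8.264859245845903), np.float64(0.026411144214510074))
(array([ 0.51907838, -0.40868767]), np.float64(-8.3320251095419), np.float64(0.026378317425798437))
(array([ 0.51908706, -0.40871292]), np.float64(-8.301939870527827), np.float64(0.02617801047120416))
1266 [ 0.42412162 -0.39676901  0.031     ]
(array([ 0.42268612, -0.39482936]), np.float64(29.47336357612407), np.float64(0.07040830386258212))
(array([ 0.42252906, -0.39490382]), np.float64(-150.51349219515092), np.float64(0.07061524334251612))
(array([ 0.42264331, -0.39488457]), np.float64(29.838688487414526), np.float64(0.07102546455609082))
```

View pics/c2.png

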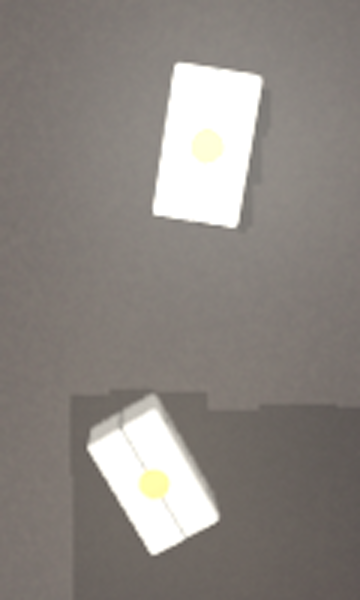

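```bash
python3 - <<'E'
from h import *
go([.519,-.4087,.10],-8.3)
E
```

```text
shift cm [ 1.88 -9.9  10.05] twist [ 3.000e-02  1.000e-02 -8.155e+01]
```

```bash
python3 -m creep '{"translation":[[0.2,-1,1],[0.4,-2,2],[0.6,-4,3],[0.8,-6,4],[1,-8,5],[1.3,-9,6],[1.6,-9.6,6.5],[1.9,-9.9,7],[1.9,-9.9,8],[1.9,-9.9,8]],"twist":[[0,0,-7],[0,0,-14],[0,0,-21],[0,0,-28],[0,0,-35],[0,0,-42],[0,0,-49],[0,0,-56],[0,0,-63],[0,0,-70]],"fingers":[100,100,100,100,100,100,100,100,100,100]}' 10
python3 - <<'E'
from h import *
st();info,f=shot("wrist","c3");go([.519,-.4087,.024],-8.3)
E
```

```text
t: 3.12
tcp_pos: [0.5165, -0.4104, 0.1182]
orientation: [0.985, -0.171, -0.001, -0.001]
force: [-0.7, 1.1, 0.2]
gripper_width: 0.0875
t 3.12 tcp [ 0.5165 -0.4104  0.1182] yaw -19.74 z [-0.0027  0.002  -1.    ] F [-0.7  1.1  0.2] w 0.0875 q6 -0.45
shift cm [ 0.2  -0.24  9.49] twist [ -0.05   0.16 -11.02]
```

View pics/c3.png

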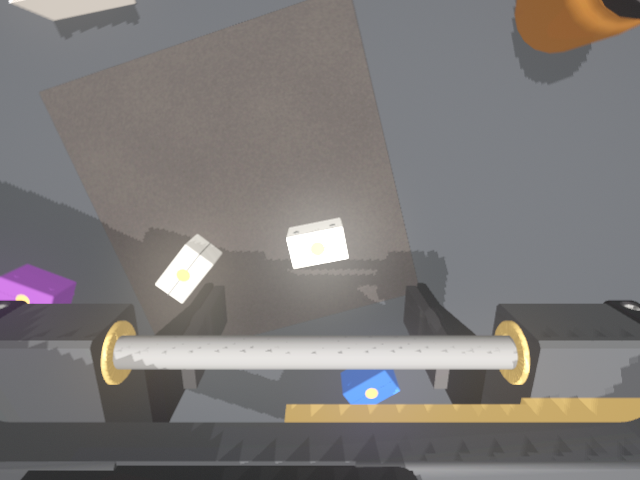

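```bash
python3 -m creep '{"translation":[[0.2,-0.2,1],[0.2,-0.2,2],[0.2,-0.2,3],[0.2,-0.2,4],[0.2,-0.2,4],[0.2,-0.2,4],[0.2,-0.2,4],[0.2,-0.2,4],[0.2,-0.2,4],[0.2,-0.2,4]],"twist":[[0,0,-4],[0,0,-8],[0,0,-11],[0,0,-11],[0,0,-11],[0,0,-11],[0,0,-11],[0,0,-11],[0,0,-11],[0,0,-11]],"fingers":[100,100,100,100,100,100,100,100,100,100]}' 10
python3 - <<'E'
from h import *
st();info,f=shot("wrist","c4")
p,y,e=fitbox(info,brightblob(f,proj(info,[.519,-.4087,.028])[0]),.519,-.4087,-.15,(.04,.024,.028),.003);print(p,y,e);go([p[0],p[1],.024],y)
E
```

```text
t: 4.0
tcp_pos: [0.5217, -0.4085, 0.0813]
orientation: [0.997, -0.078, 0.0, 0.0]
force: [0.2, 0.3, -0.7]
gripper_width: 0.0868
t 4.0 tcp [ 0.5217 -0.4085  0.0813] yaw -8.98 z [ 8.e-04 -8.e-04 -1.e+00] F [ 0.2  0.3 -0.7] w 0.0868 q6 -0.63
[ 0.51914641 -0.40844856] -8.009545551688861 0.03897331491310985
shift cm [-0.25  0.04  5.71] twist [ 0.03 -0.04 -0.96]
```

View pics/c4.png

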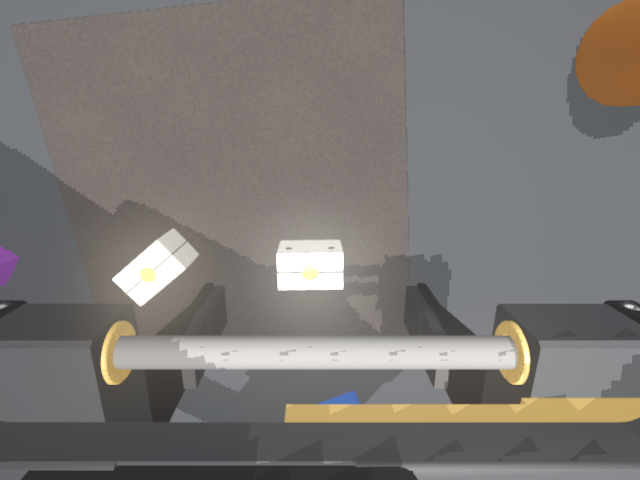

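```bash
python3 -m creep '{"translation":[[-0.25,0,1],[-0.25,0,2],[-0.25,0,3],[-0.25,0,4],[-0.25,0,4.8],[-0.25,0,5.3],[-0.25,0,5.7],[-0.25,0,5.7],[-0.25,0,5.7],[-0.25,0,5.7]],"twist":[[0,0,1],[0,0,1],[0,0,1],[0,0,1],[0,0,1],[0,0,1],[0,0,1],[0,0,1],[0,0,1],[0,0,1]],"fingers":[100,100,100,100,100,100,100,80,60,40]}' 15
python3 -m creep '{"translation":[[0,0,0],[0,0,0],[0,0,0],[0,0,0],[0,0,0],[0,0,0],[0,0,0],[0,0,0],[0,0,0],[0,0,0]],"twist":[[0,0,0],[0,0,0],[0,0,0],[0,0,0],[0,0,0],[0,0,0],[0,0,0],[0,0,0],[0,0,0],[0,0,0]],"fingers":[40,35,35,35,35,35,35,35,35,35]}' 20
python3 - <<'E'
from h import *
st()
E
```

```text
t: 4.88
tcp_pos: [0.5193, -0.4082, 0.0241]
orientation: [0.996, -0.087, 0.0, 0.0]
force: [0.4, -0.4, -0.5]
gripper_width: 0.074
t: 5.72
tcp_pos: [0.5189, -0.4079, 0.0237]
orientation: [0.996, -0.087, 0.0, 0.0]
force: [-1.1, 0.6, 1.7]
gripper_width: 0.04
t 5.72 tcp [ 0.5189 -0.4079  0.0237] yaw -9.96 z [ 1.e-04 -1.e-04 -1.e+00] F [-1.1  0.6  1.7] w 0.04 q6 -0.61
```

```bash
python3 -m creep '{"translation":[[0,0,-1],[0,0,-3],[0,0,-6],[0,0,-9],[-1,-2,-12],[-3,-5,-15],[-5,-9,-18],[-7,-13,-20],[-8.5,-17,-20],[-9.5,-20,-20]],"twist":[[0,0,0],[0,0,0],[0,0,0],[0,0,0],[0,0,-1],[0,0,-2],[0,0,-3],[0,0,-4],[0,0,-4],[0,0,-4]],"fingers":[35,35,35,35,35,35,35,35,35,35]}' 20
python3 - <<'E'
from h import *
st();info,f=shot("wrist","c5")
E
```

```text
t: 6.55
tcp_pos: [0.4623, -0.207, 0.2253]
orientation: [0.999, -0.053, 0.002, 0.001]
force: [1.1, 0.3, -1.0]
gripper_width: 0.0394
t 6.55 tcp [ 0.4623 -0.207   0.2253] yaw -6.02 z [ 0.0036 -0.0023 -1.    ] F [ 1.1  0.3 -1. ] w 0.0394 q6 -0.47
```

View pics/c5.png

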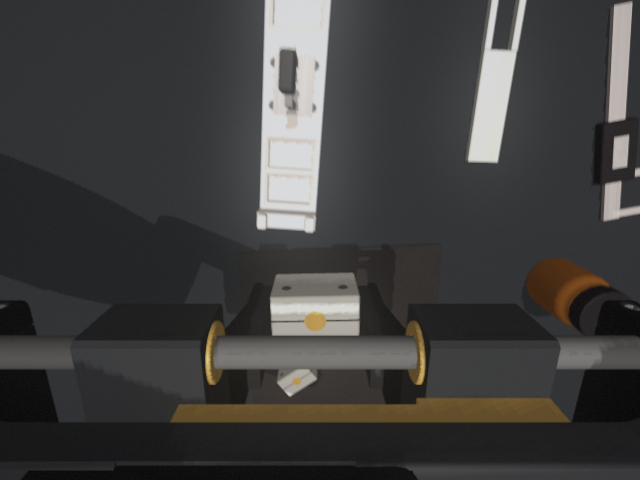

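```bash
python3 -m creep '{"translation":[[0,-1,0],[0,-3,0],[0,-5,0],[0,-7,0],[0,-8,0],[0,-8,0],[0,-8,0],[0,-8,0],[0,-8,0],[0,-8,0]],"twist":[[0,0,0],[0,0,0],[0,0,0],[0,0,0],[0,0,0],[0,0,0],[0,0,0],[0,0,0],[0,0,0],[0,0,0]],"fingers":[35,35,35,35,35,35,35,35,35,35]}' 20
python3 - <<'E'
from h import *
st();info,f=shot("wrist","c6");o=get_obs()
import pickle;pickle.dump((info,f),open("c6.pkl","wb"))
for n,z in (("pocket1",.02),("pocket2",.02),("pocket3",.02),("pocket4",.02),("carrier_grip",.096),("carrier_eye",.071),("carrier",0)):
    for d in mark_of("wrist",n)[:4]: print(n,round(d["score"],2),np.round(d["uv"],1),np.round(unproj(info,d["uv"],z)[0],4))
E
```

```text
t: 7.43
tcp_pos: [0.4705, -0.129, 0.2225]
orientation: [0.999, -0.053, -0.0, 0.0]
force: [-0.4, 0.1, -1.2]
gripper_width: 0.0397
t 7.43 tcp [ 0.4705 -0.129   0.2225] yaw -6.03 z [-2.e-04 -2.e-04 -1.e+00] F [-0.4  0.1 -1.2] w 0.0397 q6 -0.32
pocket1 0.87 [301.7  65.4] [0.4736 0.0059 0.02  ]
pocket1 0.75 [299.1 109.6] [ 0.467  -0.0304  0.02  ]
pocket1 0.68 [294.8 237.3] [ 0.4483 -0.1506  0.02  ]
pocket1 0.65 [292.1 263.7] [ 0.4421 -0.1785  0.02  ]
pocket2 0.87 [301.7  65.4] [0.4736 0.0059 0.02  ]
pocket2 0.75 [299.1 109.6] [ 0.467  -0.0304  0.02  ]
pocket2 0.68 [294.8 237.3] [ 0.4483 -0.1506  0.02  ]
pocket2 0.65 [292.1 263.7] [ 0.4421 -0.1785  0.02  ]
pocket3 0.87 [301.7  65.4] [0.4736 0.0059 0.02  ]
pocket3 0.75 [299.1 109.6] [ 0.467  -0.0304  0.02  ]
pocket3 0.68 [294.8 237.3] [ 0.4483 -0.1506  0.02  ]
pocket3 0.65 [292.1 263.7] [ 0.4421 -0.1785  0.02  ]
pocket4 0.87 [301.7  65.4] [0.4736 0.0059 0.02  ]
pocket4 0.75 [299.1 109.6] [ 0.467  -0.0304  0.02  ]
pocket4 0.68 [294.8 237.3] [ 0.4483 -0.1506  0.02  ]
pocket4 0.65 [292.1 263.7] [ 0.4421 -0.1785  0.02  ]
carrier_grip 0.68 [292.5 186.4] [ 0.4582 -0.0884  0.096 ]
carrier_eye 0.77 [294.3 177.9] [ 0.4586 -0.0852  0.071 ]
carrier_eye 0.36 [294.5 179. ] [ 0.4587 -0.0861  0.071 ]
carrier 0.88 [298.  174.2] [ 0.4579 -0.0905  0.    ]
```

View pics/c6.png

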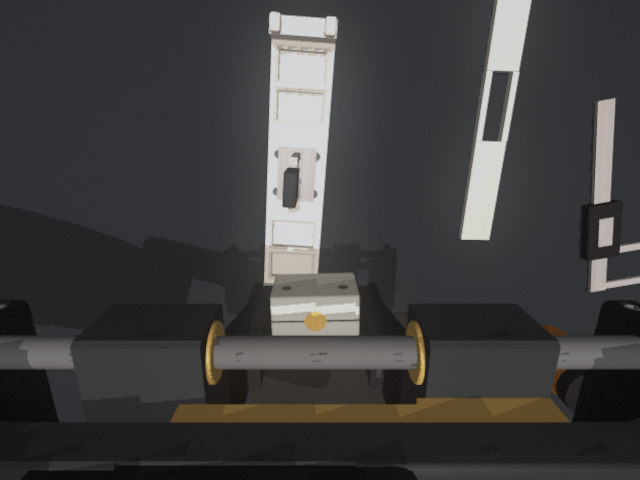

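```bash
cat >> h.py <<'E'
def carr(cx,cy,yaw,P):
    return R.from_euler('z',yaw,degrees=True).apply(np.atleast_2d(P))+[cx,cy,0]
def carrlines():
    L=[]
    def rect(x,y,hx,hy,z):
        c=[[x-hx,y-hy,z],[x+hx,y-hy,z],[x+hx,y+hy,z],[x-hx,y+hy,z]];return [(c[k],c[(k+1)%4]) for k in range(4)]
    L+=rect(0,0,.028,.116,.016)
    for y in(-.096,-.062,.062,.096): L+=rect(0,y,.02125,.01325,.016)
    return L
def overlay(info,f,cx,cy,yaw,name,box,s=4):
    u0,v0,u1,v1=box
    g=cv2.resize(f[v0:v1,u0:u1],None,fx=s,fy=s,interpolation=cv2.INTER_CUBIC).copy()
    for a,b in carrlines():
        q=(proj(info,carr(cx,cy,yaw,[a,b]))-[u0-.5,v0-.5])*s-.5
        cv2.line(g,tuple(map(int,q[0].round())),tuple(map(int,q[1].round())),(255,0,0),1)
    cv2.imwrite(f"pics/{name}.png",g[:,:,::-1])
E
python3 - <<'E'
from h import *
import pickle;info,f=pickle.load(open("c6.pkl","rb"))
overlay(info,f,.4578,-.0884,-9.7,"d1",(240,5,360,145));overlay(info,f,.4578,-.0884,-9.7,"d2",(240,145,360,285))
E
```

```text
(no output)
```

View pics/d1.png

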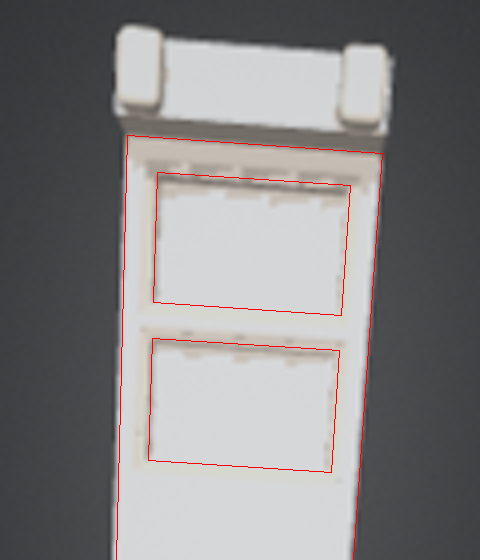

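View pics/d2.png

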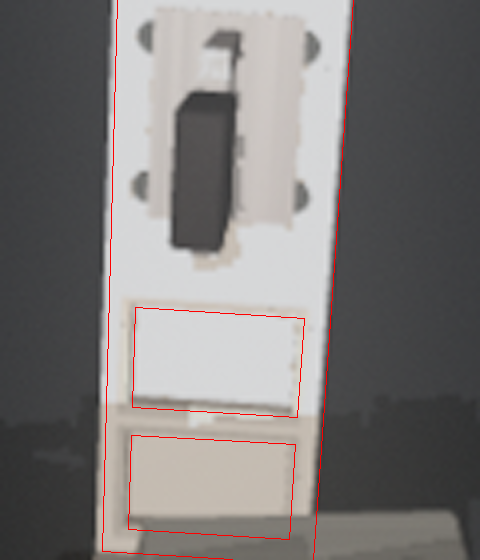

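```bash
python3 - <<'E'
from h import *
import pickle;info,f=pickle.load(open("c6.pkl","rb"))
g=cv2.GaussianBlur(f.astype(np.float32).mean(2),(1,5),0)
Ls=[];Rs=[]
for v in list(range(45,150))+list(range(210,262)):
    row=g[v,250:350];thr=(row[:8].mean()+row.max())/2 if 0 else 0.5*(np.median(row[:6])+np.percentile(row,90))
    ix=np.nonzero(row>thr)[0]
    a=ix[0];b=ix[-1]
    Ls.append([250+a-1+(thr-row[a-1])/(row[a]-row[a-1]),v]); Rs.append([250+b+(row[b]-thr)/(row[b]-row[b+1]),v])
for S,s in((Ls,-1),(Rs,1)):
    for z in(.016,0):
        W=unproj(info,S,z)[:,:2]
        k=np.polyfit(W[:,1],W[:,0],1)
        for _ in range(5):
            r=W[:,0]-np.polyval(k,W[:,1]);W=W[abs(r)<.0008];k=np.polyfit(W[:,1],W[:,0],1)
        yaw=-np.degrees(np.arctan(k[0])); xc=np.polyval(k,-.0884)-s*.028/np.cos(np.radians(yaw))
        print(s,z,"yaw",yaw,"xc",xc,len(W))
E
```

```text
-1 0.016 yaw -10.005530636147467 xc 0.4565619168883003 157
-1 0 yaw -10.005530636147716 xc 0.45459233296255525 157
1 0.016 yaw -10.015486743775089 xc 0.45705860817632615 157
1 0 yaw -10.01548674377499 xc 0.457636969376957 157
```

```bash
python3 - <<'E'
from h import *
st();go([.4401,-.1824,.075],-10)
E
```

```text
t 7.83 tcp [ 0.4706 -0.1282  0.2225] yaw -5.97 z [-0. -0. -1.] F [-0.1 -0.4 -1.3] w 0.0402 q6 -0.32
shift cm [-2.46  5.71 14.75] twist [0.   0.   4.03]
```

```bash
python3 -m creep '{"translation":[[-1,2,0],[-2,4,1],[-2.46,5.7,3],[-2.46,5.7,5],[-2.46,5.7,8],[-2.46,5.7,11],[-2.46,5.7,13],[-2.46,5.7,14],[-2.46,5.7,14.7],[-2.46,5.7,14.7]],"twist":[[0,0,2],[0,0,4],[0,0,4],[0,0,4],[0,0,4],[0,0,4],[0,0,4],[0,0,4],[0,0,4],[0,0,4]],"fingers":[35,35,35,35,35,35,35,35,35,35]}' 20
python3 - <<'E'
from h import *
st();info,f=shot("wrist","e1");overlay(info,f,.4568,-.0884,-10,"e2",(220,140,420,290))
E
```

```text
t: 8.67
tcp_pos: [0.4398, -0.1819, 0.0748]
orientation: [0.996, -0.087, -0.001, -0.0]
force: [0.1, 0.2, -1.4]
gripper_width: 0.04
t 8.67 tcp [ 0.4398 -0.1819  0.0748] yaw -9.95 z [-1.4e-03  8.0e-04 -1.0e+00] F [ 0.1  0.2 -1.4] w 0.04 q6 -0.38
```

View pics/e2.png

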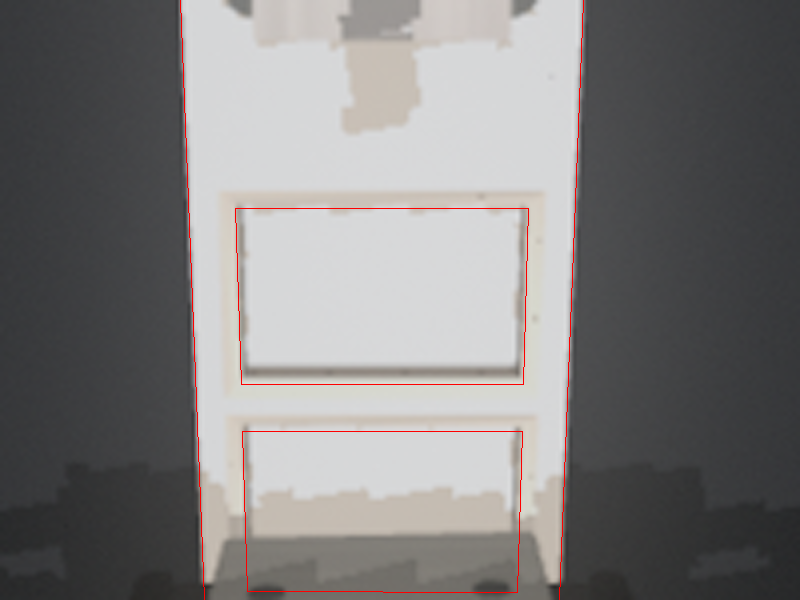

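```bash
python3 -m creep '{"translation":[[0,0,0.5],[0,0,1],[0,0,1.5],[0,0,2],[0,0,2.5],[0,0,3],[0,0,3.4],[0,0,3.4],[0,0,3.4],[0,0,3.4]],"twist":[[0,0,0],[0,0,0],[0,0,0],[0,0,0],[0,0,0],[0,0,0],[0,0,0],[0,0,0],[0,0,0],[0,0,0]],"fingers":[35,35,35,35,35,35,35,35,35,35]}' 20
python3 - <<'E'
from h import *
st();info,f=shot("wrist","e3");overlay(info,f,.4568,-.0884,-10,"e4",(220,170,420,320))
E
```

```text
t: 9.55
tcp_pos: [0.4403, -0.1823, 0.0416]
orientation: [0.996, -0.087, 0.0, 0.0]
force: [-0.7, 0.0, -0.6]
gripper_width: 0.0396
t 9.55 tcp [ 0.4403 -0.1823  0.0416] yaw -9.96 z [ 1.e-04 -0.e+00 -1.e+00] F [-0.7  0.  -0.6] w 0.0396 q6 -0.38
```

View pics/e4.png

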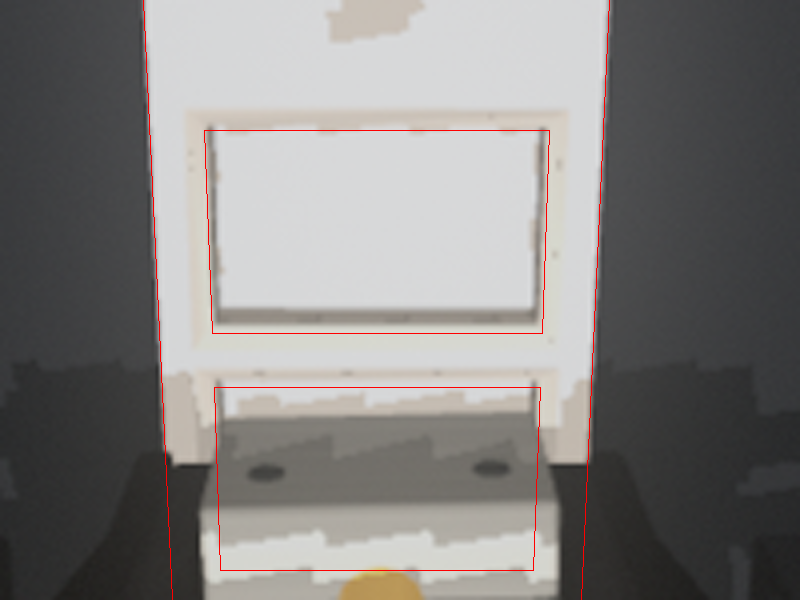

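```bash
python3 - <<'E'
from h import *
info=camera_info("wrist")
Ri=R.from_euler('z',10,degrees=True)
for u,v,z in((222,414,.0209),(540,411,.0209),(380,412,.0209),(380,378,.016),(380,372,.016),(380,319,.0145),(380,348,.016)):
    p=unproj(info,[[220+u/4-.4,170+v/4-.4]],z)[0]
    print(np.round(Ri.apply(p-[.4568,-.0884,0])*1000,2))
E
```

```text
[-19.62 -84.61  20.9 ]
[ 20.95 -84.2   20.9 ]
[  0.54 -84.34  20.9 ]
[  0.54 -81.56  16.  ]
[  0.54 -80.72  16.  ]
[  0.54 -73.97  14.5 ]
[  0.54 -77.42  16.  ]
```

```bash
python3 -m creep '{"translation":[[-0.05,-0.03,0],[-0.05,-0.03,0.2],[-0.05,-0.03,0.4],[-0.05,-0.03,0.6],[-0.05,-0.03,0.8],[-0.05,-0.03,1.0],[-0.05,-0.03,1.1],[-0.05,-0.03,1.2],[-0.05,-0.03,1.3],[-0.05,-0.03,1.3]],"twist":[[0,0,0],[0,0,0],[0,0,0],[0,0,0],[0,0,0],[0,0,0],[0,0,0],[0,0,0],[0,0,0],[0,0,0]],"fingers":[35,35,35,35,35,35,35,35,35,35]}' 20
python3 - <<'E'
from h import *
st();info,f=shot("wrist","e5");overlay(info,f,.4568,-.0884,-10,"e6",(220,170,420,320))
E
```

```text
t: 10.43
tcp_pos: [0.4396, -0.1817, 0.0283]
orientation: [0.996, -0.087, -0.0, -0.0]
force: [-0.1, 0.5, -0.8]
gripper_width: 0.04
t 10.43 tcp [ 0.4396 -0.1817  0.0283] yaw -9.96 z [-3.e-04  2.e-04 -1.e+00] F [-0.1  0.5 -0.8] w 0.04 q6 -0.38
```

View pics/e6.png

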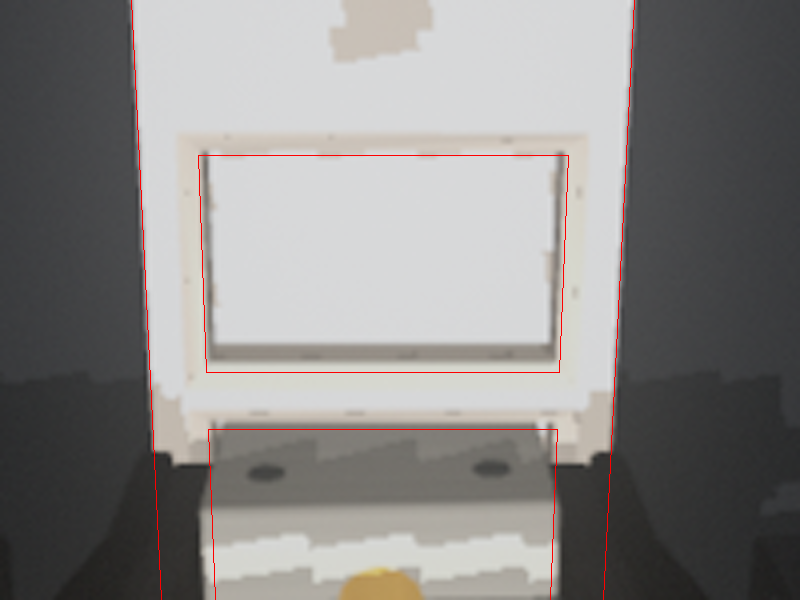

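```bash
python3 -m creep '{"translation":[[0,0,0.05],[0,0,0.1],[0,0,0.1],[0,0,0.1],[0,0,0.1],[0,0,0.1],[0,0,0.1],[0,0,0.1],[0,0,0.1],[0,0,0.1]],"twist":[[0,0,0],[0,0,0],[0,0,0],[0,0,0],[0,0,0],[0,0,0],[0,0,0],[0,0,0],[0,0,0],[0,0,0]],"fingers":[35,35,35,45,48,50,52,54,58,60]}' 20
python3 -m creep '{"translation":[[0,0,0],[0,0,-0.5],[0,0,-2],[0,0,-4],[0,0,-6],[0,0,-8],[0,0,-10],[0,0,-12],[0,0,-13],[0,0,-13]],"twist":[[0,0,0],[0,0,0],[0,0,0],[0,0,0],[0,0,0],[0,0,0],[0,0,0],[0,0,0],[0,0,0],[0,0,0]],"fingers":[70,75,80,80,80,90,100,100,100,100]}' 20
python3 - <<'E'
from h import *
st();info,f=shot("wrist","e7");overlay(info,f,.4568,-.0884,-10,"e8",(220,120,420,270));go([.4226,-.3949,.1],29.6)
m=brightblob(f,proj(info,[.4226,-.3949,.02])[0]) if 0 else None
E
```

```text
t: 11.32
tcp_pos: [0.4398, -0.1818, 0.0276]
orientation: [0.996, -0.087, 0.0, 0.0]
force: [-0.4, -0.9, -0.3]
gripper_width: 0.0504
t: 12.15
tcp_pos: [0.4414, -0.1828, 0.1605]
orientation: [0.996, -0.087, 0.002, 0.001]
force: [-0.4, 0.2, -0.0]
gripper_width: 0.0861
t 12.15 tcp [ 0.4414 -0.1828  0.1605] yaw -9.96 z [ 0.0046 -0.0028 -1.    ] F [-0.4  0.2 -0. ] w 0.0861 q6 -0.38
shift cm [ 1.9  21.24  5.89] twist [  0.11  -0.12 -39.56]
```

View pics/e7.png

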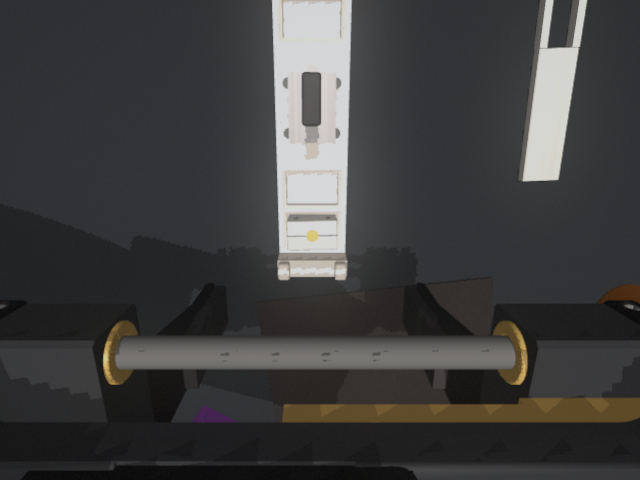

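```bash
python3 -m creep '{"translation":[[0.2,2,0],[0.5,5,0],[0.8,8,0],[1.1,11,0],[1.3,14,1],[1.5,17,2],[1.7,19,3],[1.9,20.5,4],[1.9,21.2,5],[1.9,21.2,5.9]],"twist":[[0,0,-4],[0,0,-8],[0,0,-13],[0,0,-18],[0,0,-23],[0,0,-28],[0,0,-33],[0,0,-38],[0,0,-39.6],[0,0,-39.6]],"fingers":[100,100,100,100,100,100,100,100,100,100]}' 20
python3 - <<'E'
from h import *
st();info,f=shot("wrist","e9")
p,y,e=fitbox(info,brightblob(f,proj(info,[.4226,-.3949,.028])[0]),.4226,-.3949,.52,(.04,.024,.028),.003);print(p,y,e);go([p[0],p[1],.024],y)
E
```

```text
t: 13.03
tcp_pos: [0.4204, -0.3945, 0.0957]
orientation: [0.967, 0.255, -0.001, -0.001]
force: [0.0, 0.3, -0.1]
gripper_width: 0.0874
t 13.03 tcp [ 0.4204 -0.3945  0.0957] yaw 29.59 z [-0.0022  0.0021 -1.    ] F [ 0.   0.3 -0.1] w 0.0874 q6 -1.41
[ 0.42310632 -0.39469968] 29.378590026182632 0.03280082987551869
shift cm [0.18 0.4  6.98] twist [-0.36  0.05  0.13]
```

View pics/e9.png

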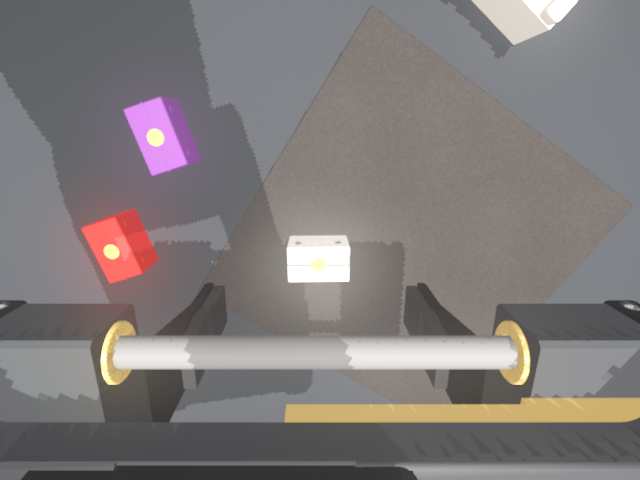

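```bash
python3 - <<'E'
from h import *
st();go([.4229,-.3948,.0237],29.5)
E
```

```text
t 13.08 tcp [ 0.4198 -0.3925  0.0939] yaw 29.51 z [-0.0039  0.0049 -1.    ] F [-1.1  1.4 -1.1] w 0.0871 q6 -1.4
shift cm [0.16 0.4  7.01] twist [-0.36  0.05  0.01]
```

```bash
python3 -m creep '{"translation":[[0,0,0.5],[0,0,1],[0,0,2],[0,0,3],[0,0,3],[0,0,3],[0,0,3],[0,0,3],[0,0,3],[0,0,3]],"twist":[[0,0,0],[0,0,0],[0,0,0],[0,0,0],[0,0,0],[0,0,0],[0,0,0],[0,0,0],[0,0,0],[0,0,0]],"fingers":[100,100,100,100,100,100,100,100,100,100]}' 20
python3 - <<'E'
from h import *
st();info,f=shot("wrist","e10")
p,y,e=fitbox(info,brightblob(f,proj(info,[.4226,-.3949,.028])[0]),.4226,-.3949,.52,(.04,.024,.028),.003);print(p,y,e);go([p[0],p[1],.0237],y)
E
```

```text
t: 13.92
tcp_pos: [0.4221, -0.3942, 0.0691]
orientation: [0.967, 0.256, 0.0, 0.0]
force: [0.0, 0.6, 0.4]
gripper_width: 0.0871
t 13.92 tcp [ 0.4221 -0.3942  0.0691] yaw 29.64 z [ 6.e-04 -8.e-04 -1.e+00] F [0.  0.6 0.4] w 0.0871 q6 -1.41
[ 0.42325621 -0.39502957] 29.609785645359754 0.03374068844637035
shift cm [0.07 0.13 4.53] twist [ 0.04 -0.01  0.03]
```

```bash
python3 -m creep '{"translation":[[0.05,0.1,0.5],[0.05,0.1,1.2],[0.05,0.1,2],[0.05,0.1,3],[0.05,0.1,3.8],[0.05,0.1,4.3],[0.05,0.1,4.5],[0.05,0.1,4.5],[0.05,0.1,4.5],[0.05,0.1,4.5]],"twist":[[0,0,0],[0,0,0],[0,0,0],[0,0,0],[0,0,0],[0,0,0],[0,0,0],[0,0,0],[0,0,0],[0,0,0]],"fingers":[100,100,100,100,100,100,100,80,60,40]}' 15
python3 -m creep '{"translation":[[0,0,0],[0,0,0],[0,0,0],[0,0,0],[0,0,0],[0,0,0],[0,0,0],[0,0,-1],[0,0,-3],[0,0,-5]],"twist":[[0,0,0],[0,0,0],[0,0,0],[0,0,0],[0,0,0],[0,0,0],[0,0,0],[0,0,0],[0,0,0],[0,0,0]],"fingers":[40,35,35,35,35,35,35,35,35,35]}' 20
python3 - <<'E'
from h import *
st();go([.4735,.0061,.20],-10)
E
```

```text
t: 14.8
tcp_pos: [0.423, -0.3949, 0.0241]
orientation: [0.967, 0.256, 0.0, 0.0]
force: [-0.6, 0.2, 0.6]
gripper_width: 0.0749
t: 15.63
tcp_pos: [0.422, -0.3937, 0.0736]
orientation: [0.967, 0.256, -0.001, -0.001]
force: [0.2, -1.3, -0.9]
gripper_width: 0.0394
t 15.63 tcp [ 0.422  -0.3937  0.0736] yaw 29.64 z [-0.0017  0.0021 -1.    ] F [ 0.2 -1.3 -0.9] w 0.0394 q6 -1.4
shift cm [ 24.24 -32.24 -12.57] twist [-0.14  0.08 39.64]
```

```bash
python3 -m creep '{"translation":[[0,0,-2],[0,0,-5],[1,-1,-8],[2,-3,-10.5],[4,-5.5,-12.5],[6,-8,-12.5],[8,-11,-12.5],[10.5,-14,-12.5],[13,-17,-12.5],[15,-20,-12.5]],"twist":[[0,0,3],[0,0,6],[0,0,10],[0,0,15],[0,0,20],[0,0,25],[0,0,30],[0,0,35],[0,0,38],[0,0,39.6]],"fingers":[35,35,35,35,35,35,35,35,35,35]}' 20
python3 - <<'E'
from h import *
st();go([.4735,.0065,.12],-10)
E
```

```text
t: 16.47
tcp_pos: [0.4544, -0.1446, 0.1994]
orientation: [0.996, -0.088, 0.001, 0.0]
force: [0.9, -0.7, 0.5]
gripper_width: 0.0401
t 16.47 tcp [ 0.4544 -0.1446  0.1994] yaw -10.14 z [ 1.3e-03 -2.0e-04 -1.0e+00] F [ 0.9 -0.7  0.5] w 0.0401 q6 -0.3
shift cm [ -0.79 -15.21   7.94] twist [-0.   -0.07 -0.14]
```

```bash
python3 -m creep '{"translation":[[-0.1,-2,0],[-0.2,-5,0],[-0.4,-8,0],[-0.6,-11,0],[-0.8,-13.5,2],[-0.8,-15,4],[-0.8,-15.2,6],[-0.8,-15.2,7.9],[-0.8,-15.2,7.9],[-0.8,-15.2,7.9]],"twist":[[0,0,0],[0,0,0],[0,0,0],[0,0,0],[0,0,0],[0,0,0],[0,0,0],[0,0,0],[0,0,0],[0,0,0]],"fingers":[35,35,35,35,35,35,35,35,35,35]}' 20
python3 - <<'E'
from h import *
st();info,f=shot("wrist","f1");overlay(info,f,.4568,-.0884,-10,"f2",(220,170,420,320));go([.4735,.0065,.0416],-10)
E
```

```text
t: 17.3
tcp_pos: [0.4717, 0.0048, 0.1192]
orientation: [0.996, -0.087, -0.001, -0.0]
force: [0.3, 0.0, 0.7]
gripper_width: 0.0399
t 17.3 tcp [0.4717 0.0048 0.1192] yaw -9.95 z [-2.3e-03  3.0e-04 -1.0e+00] F [0.3 0.  0.7] w 0.0399 q6 0.02
shift cm [ 0.03 -0.22  7.88] twist [-0.   -0.02  0.03]
```

View pics/f1.png

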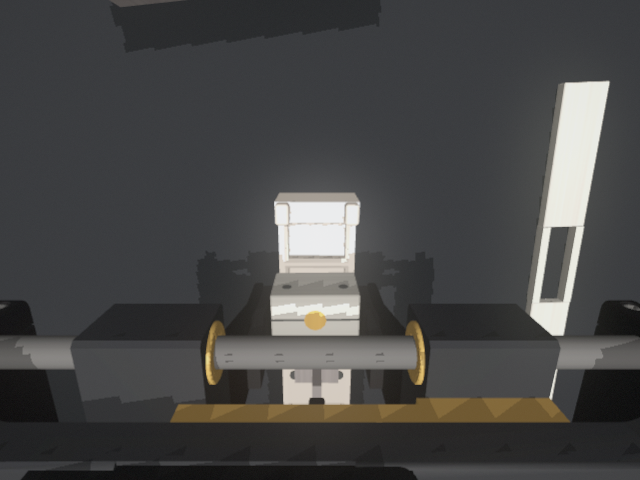

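```bash
python3 -m creep '{"translation":[[0.05,-0.2,1],[0.05,-0.2,2],[0.05,-0.2,3],[0.05,-0.2,4],[0.05,-0.2,5],[0.05,-0.2,6],[0.05,-0.2,6.8],[0.05,-0.2,7.4],[0.05,-0.2,7.8],[0.05,-0.2,7.8]],"twist":[[0,0,0],[0,0,0],[0,0,0],[0,0,0],[0,0,0],[0,0,0],[0,0,0],[0,0,0],[0,0,0],[0,0,0]],"fingers":[35,35,35,35,35,35,35,35,35,35]}' 20
python3 - <<'E'
from h import *
st();info,f=shot("wrist","f3");overlay(info,f,.4568,-.0884,-10,"f4",(220,170,420,320));go([.4735,.0065,.0416],-10)
E
```

```text
t: 18.18
tcp_pos: [0.4728, 0.0065, 0.0405]
orientation: [0.996, -0.087, -0.001, -0.0]
force: [0.8, -0.2, -0.8]
gripper_width: 0.04
t 18.18 tcp [0.4728 0.0065 0.0405] yaw -9.96 z [-1.7e-03  3.0e-04 -1.0e+00] F [ 0.8 -0.2 -0.8] w 0.04 q6 0.02
shift cm [ 0.03 -0.01 -0.05] twist [0.   0.05 0.04]
```

View pics/f4.png

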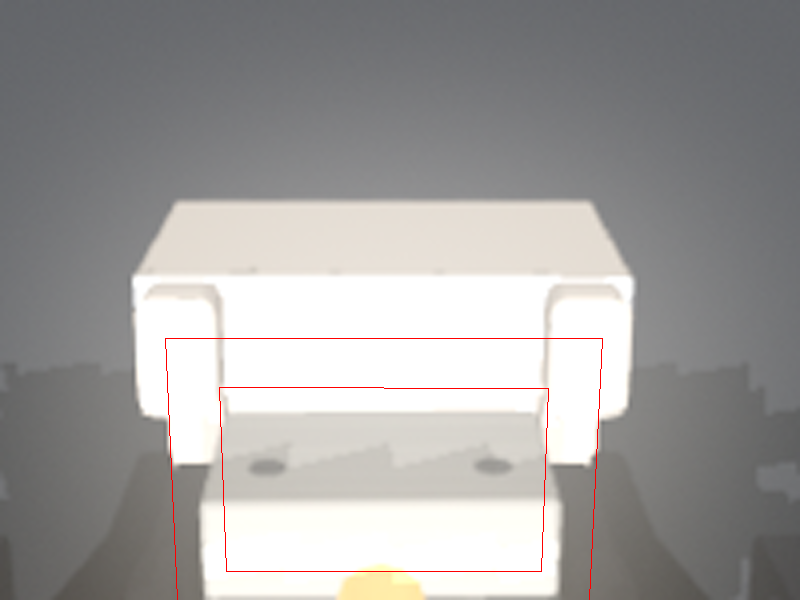

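```bash
python3 -m creep '{"translation":[[0.03,-0.03,0],[0.03,-0.03,0.2],[0.03,-0.03,0.4],[0.03,-0.03,0.6],[0.03,-0.03,0.8],[0.03,-0.03,0.9],[0.03,-0.03,1.0],[0.03,-0.03,1.1],[0.03,-0.03,1.2],[0.03,-0.03,1.2]],"twist":[[0,0,0],[0,0,0],[0,0,0],[0,0,0],[0,0,0],[0,0,0],[0,0,0],[0,0,0],[0,0,0],[0,0,0]],"fingers":[35,35,35,35,35,35,35,35,35,35]}' 20
python3 - <<'E'
from h import *
st();info,f=shot("wrist","f5");overlay(info,f,.4568,-.0884,-10,"f6",(220,170,420,320))
E
```

```text
t: 19.07
tcp_pos: [0.4736, 0.0067, 0.0293]
orientation: [0.996, -0.087, -0.0, -0.0]
force: [0.5, 0.3, -1.0]
gripper_width: 0.04
t 19.07 tcp [0.4736 0.0067 0.0293] yaw -9.96 z [-4.e-04  1.e-04 -1.e+00] F [ 0.5  0.3 -1. ] w 0.04 q6 0.02
```

View pics/f6.png

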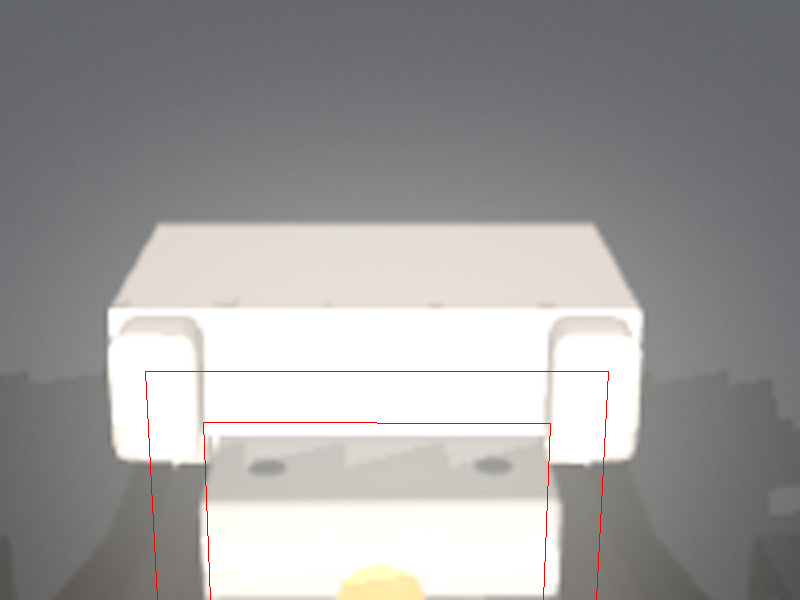

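```bash
python3 -m creep '{"translation":[[-0.04,0,0],[-0.04,0,0.1],[-0.04,0,0.2],[-0.04,0,0.2],[-0.04,0,0.2],[-0.04,0,0.2],[-0.04,0,0.2],[-0.04,0,0.2],[-0.04,0,0.2],[-0.04,0,0.2]],"twist":[[0,0,0],[0,0,0],[0,0,0],[0,0,0],[0,0,0],[0,0,0],[0,0,0],[0,0,0],[0,0,0],[0,0,0]],"fingers":[35,35,35,35,35,45,48,50,52,54]}' 20
python3 -m creep '{"translation":[[0,0,0],[0,0,-0.5],[0,0,-2],[0,0,-4],[0,0,-6],[0,0,-8],[0,2,-10],[0,4,-12],[0,6,-13],[0,7,-13]],"twist":[[0,0,0],[0,0,0],[0,0,0],[0,0,0],[0,0,0],[0,0,0],[0,0,0],[0,0,0],[0,0,0],[0,0,0]],"fingers":[65,70,75,80,80,90,100,100,100,100]}' 20
python3 - <<'E'
from h import *
st();info,f=shot("wrist","f7");shot("top","f8")
E
```

```text
t: 19.95
tcp_pos: [0.4735, 0.0067, 0.0277]
orientation: [0.996, -0.087, 0.0, 0.0]
force: [0.3, -0.6, 0.3]
gripper_width: 0.0454
t: 20.78
tcp_pos: [0.463, -0.0643, 0.161]
orientation: [0.996, -0.087, 0.003, 0.001]
force: [0.0, 0.4, 0.0]
gripper_width: 0.0862
t 20.78 tcp [ 0.463  -0.0643  0.161 ] yaw -10.0 z [ 0.0056 -0.0024 -1.    ] F [0.  0.4 0. ] w 0.0862 q6 -0.13
```

View pics/f7.png

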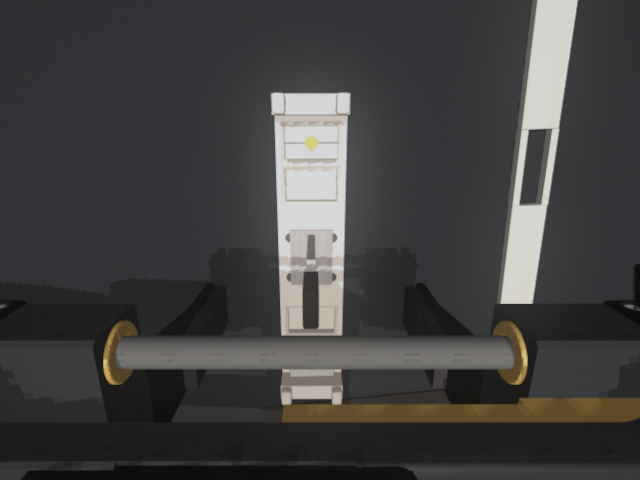

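View pics/f8.png

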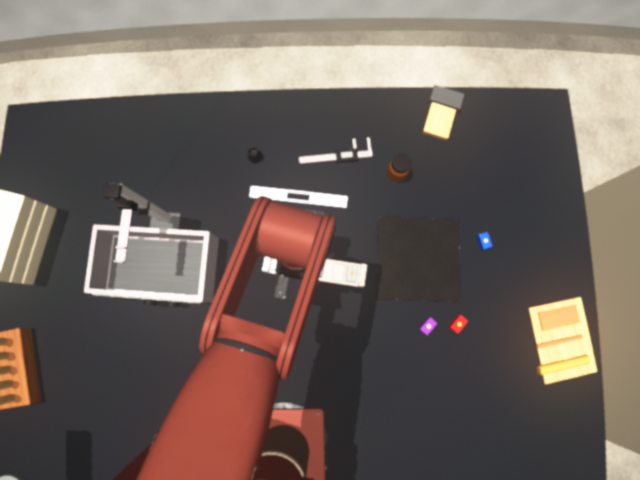

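```bash
python3 - <<'E'
from h import *
st();go([.635,-.15,.2],-8)
E
```

```text
t 20.88 tcp [ 0.4613 -0.0633  0.1579] yaw -10.1 z [ 1.e-03 -4.e-04 -1.e+00] F [ 0.4  1.2 -0.5] w 0.0867 q6 -0.13
shift cm [18.62  5.49 -4.19] twist [ 0.01 -0.06 -2.1 ]
```

```bash
python3 -m creep '{"translation":[[2,0.5,-2],[4.5,1,-4],[7.5,2,-4.2],[10.5,3,-4.2],[13.5,4,-4.2],[16,5,-4.2],[18,5.5,-4.2],[18.6,5.5,-4.2],[18.6,5.5,-4.2],[18.6,5.5,-4.2]],"twist":[[0,0,0],[0,0,0],[0,0,-2],[0,0,-2],[0,0,-2],[0,0,-2],[0,0,-2],[0,0,-2],[0,0,-2],[0,0,-2]],"fingers":[100,100,100,100,100,100,100,100,100,100]}' 20
python3 -m creep '{"translation":[[0,0,0],[0,0,0],[0,0,0],[0,0,0],[0,0,0],[0,0,0],[0,0,0],[0,0,0],[0,0,0],[0,0,0]],"twist":[[0,0,0],[0,0,0],[0,0,0],[0,0,0],[0,0,0],[0,0,0],[0,0,0],[0,0,0],[0,0,0],[0,0,0]],"fingers":[100,100,100,100,100,100,100,100,100,100]}' 20
python3 - <<'E'
from h import *
st();info,f=shot("wrist","g1")
import pickle;pickle.dump((info,f),open("g1.pkl","wb"))
for n in ("bar_center","bar_grip_l","bar_grip_r"):
    for d in mark_of("wrist",n)[:3]: print(n,round(d["score"],2),np.round(d["uv"],1),np.round(unproj(info,d["uv"],.004)[0],4))
E
```

```text
t: 21.72
tcp_pos: [0.634, -0.1471, 0.1979]
orientation: [0.998, -0.069, -0.002, -0.001]
force: [-0.4, -0.5, 0.2]
gripper_width: 0.0871
t: 22.55
tcp_pos: [0.635, -0.1486, 0.1995]
orientation: [0.998, -0.069, -0.0, -0.0]
force: [-0.1, -0.6, -0.2]
gripper_width: 0.0868
t 22.55 tcp [ 0.635  -0.1486  0.1995] yaw -7.97 z [-0.  0. -1.] F [-0.1 -0.6 -0.2] w 0.0868 q6 -0.21
bar_center 0.66 [313.9 106.3] [ 0.6486 -0.0493  0.004 ]
bar_grip_l 0.92 [316.5 185. ] [ 0.6412 -0.1191  0.004 ]
bar_grip_l 0.8 [315.7   9.3] [0.6606 0.0256 0.004 ]
bar_grip_r 0.92 [316.5 185. ] [ 0.6412 -0.1191  0.004 ]
bar_grip_r 0.8 [315.7   9.3] [0.6606 0.0256 0.004 ]
```

View pics/g1.png

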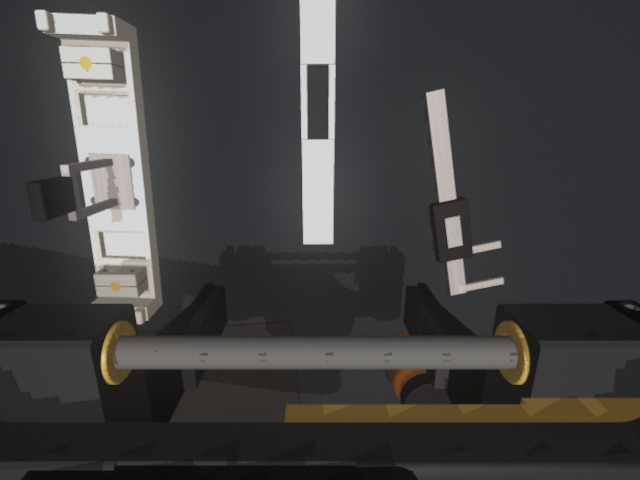

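```bash
python3 - <<'E'
from h import *
import pickle;info,f=pickle.load(open("g1.pkl","rb"))
g=f.astype(np.float32).mean(2)
for nm in("L","R"):
    S=[]
    for v in list(range(5,60))+list(range(145,240)):
        row=g[v,270:370];thr=.5*(np.median(row[:10])+np.percentile(row,95));ix=np.nonzero(row>thr)[0]
        if nm=="L":a=ix[0];S.append([270+a-1+(thr-row[a-1])/(row[a]-row[a-1]),v])
        else:b=ix[-1];S.append([270+b+(row[b]-thr)/(row[b]-row[b+1]),v])
    W=unproj(info,S,.008)[:,:2];k=np.polyfit(W[:,1],W[:,0],1)
    print(nm,"yaw",-np.degrees(np.arctan(k[0])),"x at -.05",np.polyval(k,-.05),np.std(W[:,0]-np.polyval(k,W[:,1])))
col=cv2.GaussianBlur(g,(5,1),0)[:,318];d=np.diff(col)
for a,b in((55,75),(130,150),(235,255)):
    j=a+np.argmax(abs(d[a:b]));w=abs(d[j-2:j+3]);v=(w*(np.arange(j-2,j+3)+.5)).sum()/w.sum()
    print(j,v,unproj(info,[[318,v]],.008)[0],unproj(info,[[318,v]],0)[0])
E
```

```text
L yaw -7.776607928497654 x at -.05 0.6365362249047146 0.00010576823421229323
R yaw -7.747237420583455 x at -.05 0.6667614024774762 0.00010526227190403715
63 63.83727663029608 [ 0.65676866 -0.01622398  0.008     ] [ 0.65700156 -0.01502055  0.        ]
138 138.8216773970549 [ 0.64833963 -0.07739583  0.008     ] [ 0.64837725 -0.0776096   0.        ]
244 243.97468814090783 [ 0.63473297 -0.17614648  0.008     ] [ 0.63445536 -0.17864805  0.        ]
```

```bash
python3 - <<'E'
from h import *
st();go([.642,-.1209,.06],-7.8)
E
```

```text
t 22.75 tcp [ 0.635  -0.1485  0.1995] yaw -7.96 z [-1.e-04  0.e+00 -1.e+00] F [-0.7  0.9  0.2] w 0.0869 q6 -0.21
shift cm [ 0.31 -2.83 13.95] twist [-0.    0.   -0.16]
```

```bash
python3 -m creep '{"translation":[[0.1,-1,1],[0.2,-2,3],[0.3,-2.8,5],[0.3,-2.8,7],[0.3,-2.8,9],[0.3,-2.8,11],[0.3,-2.8,13],[0.3,-2.8,14],[0.3,-2.8,14],[0.3,-2.8,14]],"twist":[[0,0,0],[0,0,0],[0,0,0],[0,0,0],[0,0,0],[0,0,0],[0,0,0],[0,0,0],[0,0,0],[0,0,0]],"fingers":[100,100,100,100,100,100,100,100,100,100]}' 20
python3 - <<'E'
from h import *
st();shot("wrist","g2");go([.642,-.1209,.010],-7.8)
E
```

```text
t: 23.58
tcp_pos: [0.6415, -0.1207, 0.0589]
orientation: [0.998, -0.069, -0.001, -0.0]
force: [-1.1, -0.3, 0.7]
gripper_width: 0.087
t 23.58 tcp [ 0.6415 -0.1207  0.0589] yaw -7.95 z [-1.3e-03  5.0e-04 -1.0e+00] F [-1.1 -0.3  0.7] w 0.087 q6 -0.17
shift cm [-0.05 -0.01  5.03] twist [ 0.   -0.05 -0.15]
```

View pics/g2.png

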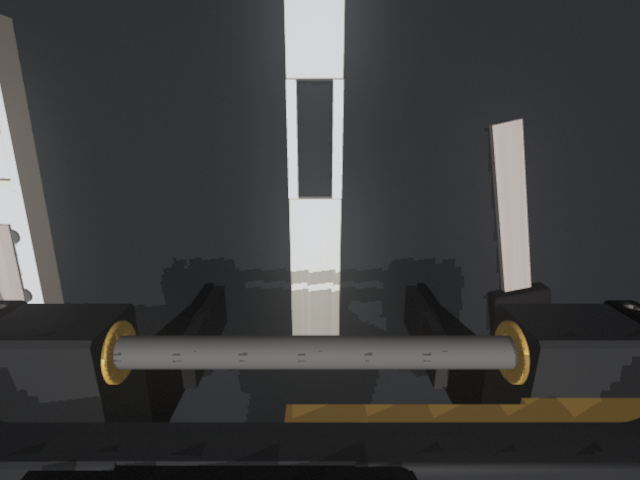

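```bash
python3 -m creep '{"translation":[[0,0,1],[0,0,2],[0,0,3],[0,0,3.8],[0,0,4.4],[0,0,4.8],[0,0,4.9],[0,0,4.9],[0,0,4.9],[0,0,4.9]],"twist":[[0,0,0],[0,0,0],[0,0,0],[0,0,0],[0,0,0],[0,0,0],[0,0,0],[0,0,0],[0,0,0],[0,0,0]],"fingers":[100,100,100,100,100,100,100,100,100,100]}' 20
python3 - <<'E'
from h import *
st()
E
```

```text
t: 24.47
tcp_pos: [0.6423, -0.1214, 0.0112]
orientation: [0.998, -0.069, 0.001, 0.0]
force: [-0.7, 0.3, 0.5]
gripper_width: 0.0867
t 24.47 tcp [ 0.6423 -0.1214  0.0112] yaw -7.96 z [ 1.e-03 -3.e-04 -1.e+00] F [-0.7  0.3  0.5] w 0.0867 q6 -0.17
```

```bash
python3 -m creep '{"translation":[[0,0,0.05],[0,0,0.1],[0,0,0.1],[0,0,0.1],[0,0,0.1],[0,0,0.1],[0,0,0.1],[0,0,0.1],[0,0,0.1],[0,0,0.1]],"twist":[[0,0,0],[0,0,0],[0,0,0],[0,0,0],[0,0,0],[0,0,0],[0,0,0],[0,0,0],[0,0,0],[0,0,0]],"fingers":[90,70,50,35,25,25,25,25,25,25]}' 40
python3 -m creep '{"translation":[[0,0,0],[0,0,0],[0,0,0],[0,0,-0.5],[0,0,-1],[0,0,-2],[0,0,-4],[0,0,-6],[0,0,-8],[0,0,-10]],"twist":[[0,0,0],[0,0,0],[0,0,0],[0,0,0],[0,0,0],[0,0,0],[0,0,0],[0,0,0],[0,0,0],[0,0,0]],"fingers":[25,25,25,25,25,25,25,25,25,25]}' 40
python3 - <<'E'
from h import *
st();info,f=shot("wrist","g3")
c=np.array([.4568,-.0884,0]);g=carr(*c[:2],-10,[0,-.075,.19])[0];print(g);go(g,-10)
E
```

```text
t: 25.3
tcp_pos: [0.6418, -0.1212, 0.0095]
orientation: [0.998, -0.069, -0.0, -0.0]
force: [0.3, -0.7, -0.5]
gripper_width: 0.0291
t: 26.13
tcp_pos: [0.642, -0.1213, 0.1116]
orientation: [0.998, -0.069, 0.0, 0.0]
force: [0.2, -0.2, -1.3]
gripper_width: 0.0294
t 26.13 tcp [ 0.642  -0.1213  0.1116] yaw -7.96 z [ 9.e-04 -3.e-04 -1.e+00] F [ 0.2 -0.2 -1.3] w 0.0294 q6 -0.17
[ 0.44377639 -0.16226058  0.19      ]
shift cm [-19.29   6.77  -7.47] twist [ 0.07 -0.45  2.05]
```

View pics/g3.png

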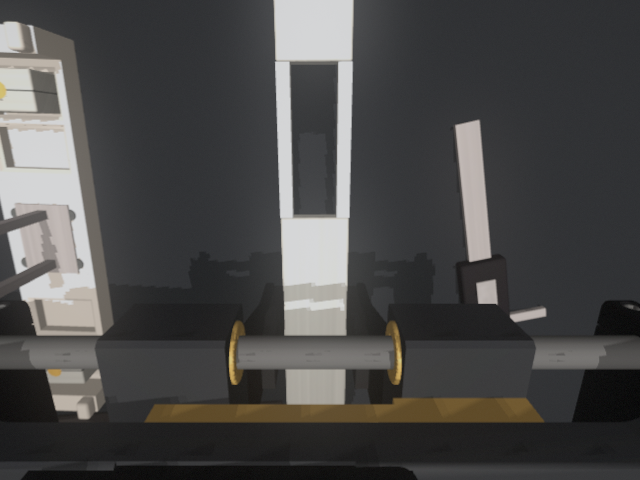

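```bash
python3 -m creep '{"translation":[[0,0,-2],[-0.5,0.2,-4],[-2,1,-6],[-5,2,-7.5],[-8,3,-7.5],[-11,4,-7.5],[-14,5,-7.5],[-17,6,-7.5],[-19,6.7,-7.5],[-19.3,6.8,-7.5]],"twist":[[0,0,0],[0,0,0],[0,0,0],[0,0,1],[0,0,2],[0,0,2],[0,0,2],[0,0,2],[0,0,2],[0,0,2]],"fingers":[25,25,25,25,25,25,25,25,25,25]}' 40
python3 -m creep '{"translation":[[0,0,0],[0,0,0],[0,0,0],[0,0,0],[0,0,0],[0,0,0],[0,0,0],[0,0,0],[0,0,0],[0,0,0]],"twist":[[0,0,0],[0,0,0],[0,0,0],[0,0,0],[0,0,0],[0,0,0],[0,0,0],[0,0,0],[0,0,0],[0,0,0]],"fingers":[25,25,25,25,25,25,25,25,25,25]}' 40
python3 - <<'E'
from h import *
st();info,f=shot("wrist","g4");shot("scene","g5")
import pickle;pickle.dump((info,f),open("g4.pkl","wb"))
E
```

```text
t: 27.02
tcp_pos: [0.4383, -0.1621, 0.1844]
orientation: [0.996, -0.087, -0.001, 0.0]
force: [0.3, 0.1, -1.0]
gripper_width: 0.0293
t: 27.85
tcp_pos: [0.4413, -0.1618, 0.1845]
orientation: [0.996, -0.087, -0.0, -0.0]
force: [-0.4, 0.0, -0.9]
gripper_width: 0.0292
t 27.85 tcp [ 0.4413 -0.1618  0.1845] yaw -9.96 z [-0.  0. -1.] F [-0.4  0.  -0.9] w 0.0292 q6 -0.35
```

View pics/g4.png

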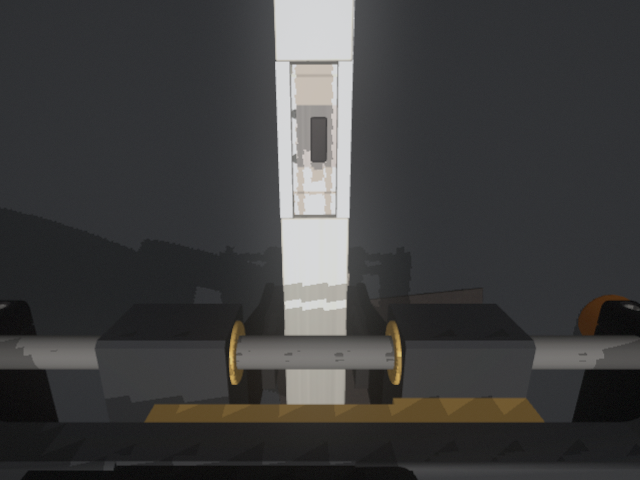

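View pics/g5.png

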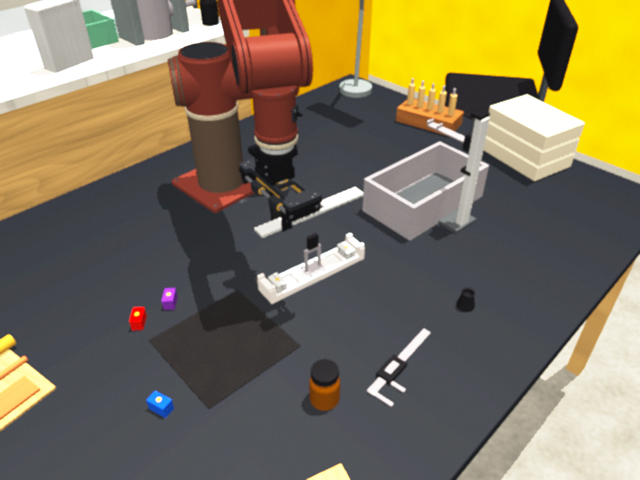

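```bash
python3 - <<'E'
from h import *
import pickle;info,f=pickle.load(open("g4.pkl","rb"))
o=get_obs();Rc=R.from_quat(o["orientation"])
for uv in ((315,216.5),(315,61.5),(279,217),(349,217),(275,60),(354,60)):
    print(uv,np.round(Rc.inv().apply(unproj(info,[uv],.183)[0]-o["tcp_pos"])*1000,1))
# grip top predicted
pr=proj(info,carr(.4568,-.0884,-10,[[sx*.005,sy*.013,.113] for sx in(-1,1) for sy in(-1,1)]));print(pr)
cv2.imwrite("pics/g6.png",cv2.resize(f[50:230,260:370],None,fx=3.3,fy=3.3,interpolation=cv2.INTER_CUBIC)[:,:,::-1])
go(carr(.4568,-.0884,-10,[0,-.075,.135])[0],-10)
E
```

```text
(315, 216.5) [  0.6 -44.9   1.6]
(315, 61.5) [   0.6 -105.9    1.6]
(279, 217) [-15.  -44.7   1.6]
(349, 217) [ 15.3 -44.7   1.6]
(275, 60) [ -14.7 -106.4    1.6]
(354, 60) [  15.5 -106.4    1.6]
[[309.95581616 162.10050381]
 [309.79306543 116.39840682]
 [326.59880137 162.10562307]
 [327.03364937 116.40428083]]
shift cm [ 0.25 -0.    4.96] twist [-0.   -0.    0.04]
```

View pics/g6.png

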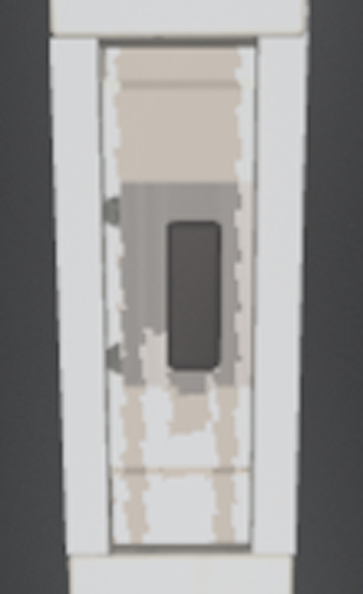

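```bash
python3 -m creep '{"translation":[[0.22,0,0.5],[0.22,0,1],[0.22,0,2],[0.22,0,3],[0.22,0,4],[0.22,0,5],[0.22,0,6],[0.22,0,7],[0.22,0,7],[0.22,0,7]],"twist":[[0,0,0],[0,0,0],[0,0,0],[0,0,0],[0,0,0],[0,0,0],[0,0,0],[0,0,0],[0,0,0],[0,0,0]],"fingers":[25,25,25,25,25,25,25,25,25,25]}' 40
python3 - <<'E'
from h import *
st();info,f=shot("wrist","g7");go(carr(.4568,-.0884,-10,[0,-.075,.0455])[0],-10)
E
```

```text
t: 28.78
tcp_pos: [0.4429, -0.1619, 0.1136]
orientation: [0.996, -0.087, -0.001, -0.0]
force: [-0.1, -0.6, -0.7]
gripper_width: 0.0294
t 28.78 tcp [ 0.4429 -0.1619  0.1136] yaw -9.96 z [-0.0016  0.001  -1.    ] F [-0.1 -0.6 -0.7] w 0.0294 q6 -0.34
shift cm [0.04 0.   6.89] twist [-0.01  0.02  0.04]
```

View pics/g7.png

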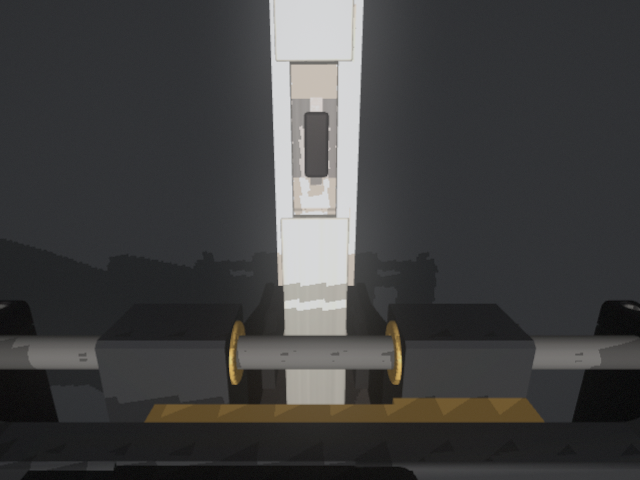

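```bash
python3 -m creep '{"translation":[[0.06,0,0.5],[0.06,0,1],[0.06,0,1.8],[0.06,0,2.6],[0.06,0,3.4],[0.06,0,4.2],[0.06,0,5],[0.06,0,5.5],[0.06,0,5.5],[0.06,0,5.5]],"twist":[[0,0,0],[0,0,0],[0,0,0],[0,0,0],[0,0,0],[0,0,0],[0,0,0],[0,0,0],[0,0,0],[0,0,0]],"fingers":[25,25,25,25,25,25,25,25,25,25]}' 40
python3 - <<'E'
from h import *
st();info,f=shot("wrist","g8");go(carr(.4568,-.0884,-10,[0,-.075,.0455])[0],-10)
E
```

```text
t: 29.67
tcp_pos: [0.4438, -0.1622, 0.0591]
orientation: [0.996, -0.087, -0.0, -0.0]
force: [-0.4, -0.1, -0.8]
gripper_width: 0.029
t 29.67 tcp [ 0.4438 -0.1622  0.0591] yaw -9.96 z [-9.e-04  5.e-04 -1.e+00] F [-0.4 -0.1 -0.8] w 0.029 q6 -0.34
shift cm [-0.04 -0.01  1.41] twist [-0.    0.    0.04]
```

View pics/g8.png

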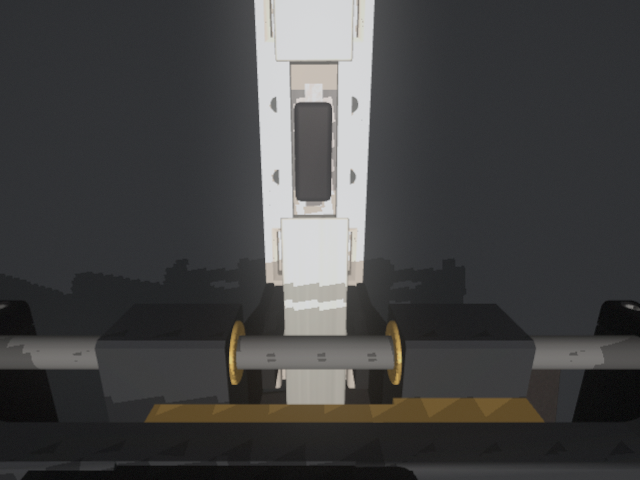

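```bash
python3 -m creep '{"translation":[[-0.02,0,0.3],[-0.02,0,0.6],[-0.02,0,0.9],[-0.02,0,1.1],[-0.02,0,1.2],[-0.02,0,1.3],[-0.02,0,1.3],[-0.02,0,1.3],[-0.02,0,1.3],[-0.02,0,1.3]],"twist":[[0,0,0],[0,0,0],[0,0,0],[0,0,0],[0,0,0],[0,0,0],[0,0,0],[0,0,0],[0,0,0],[0,0,0]],"fingers":[25,25,25,25,25,25,25,25,25,25]}' 40
python3 - <<'E'
from h import *
st()
E
```

```text
t: 30.55
tcp_pos: [0.4439, -0.1623, 0.0467]
orientation: [0.996, -0.087, 0.0, 0.0]
force: [-0.3, 0.7, -1.1]
gripper_width: 0.0295
t 30.55 tcp [ 0.4439 -0.1623  0.0467] yaw -9.96 z [ 2.e-04 -1.e-04 -1.e+00] F [-0.3  0.7 -1.1] w 0.0295 q6 -0.34
```

```bash
python3 -m creep '{"translation":[[0,0,0.05],[0,0,0.1],[0,0,0.1],[0,0,0.1],[0,0,0.1],[0,0,0.1],[0,0,0.1],[0,0,0.1],[0,0,0.1],[0,0,0.1]],"twist":[[0,0,0],[0,0,0],[0,0,0],[0,0,0],[0,0,0],[0,0,0],[0,0,0],[0,0,0],[0,0,0],[0,0,0]],"fingers":[25,25,25,30,34,36,38,42,48,55]}' 20
python3 -m creep '{"translation":[[0,0,0],[0,0,0],[0,0,-1],[0,0,-3],[0,0,-5],[0,0,-7],[0,0,-9],[0,0,-11],[0,0,-13],[0,0,-14]],"twist":[[0,0,0],[0,0,0],[0,0,0],[0,0,0],[0,0,0],[0,0,0],[0,0,0],[0,0,0],[0,0,0],[0,0,0]],"fingers":[60,60,60,60,60,60,60,60,60,60]}' 20
python3 - <<'E'
from h import *
st();info,f=shot("wrist","g9");shot("scene","g10")
import pickle;pickle.dump((info,f),open("g9.pkl","wb"))
E
```

```text
t: 31.38
tcp_pos: [0.4439, -0.1623, 0.0456]
orientation: [0.996, -0.087, 0.0, 0.0]
force: [-0.4, 0.6, 0.4]
gripper_width: 0.0421
t: 32.22
tcp_pos: [0.445, -0.1629, 0.1891]
orientation: [0.996, -0.087, 0.002, 0.001]
force: [-0.2, 0.0, 0.2]
gripper_width: 0.0521
t 32.22 tcp [ 0.445  -0.1629  0.1891] yaw -9.96 z [ 0.0039 -0.0022 -1.    ] F [-0.2  0.   0.2] w 0.0521 q6 -0.34
```

View pics/g9.png

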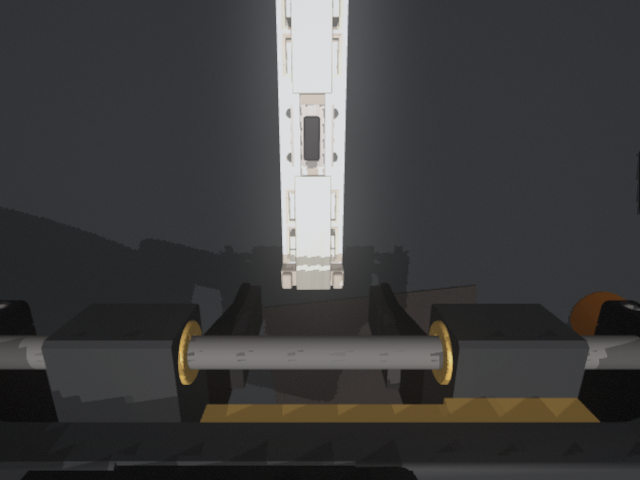

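View pics/g10.png

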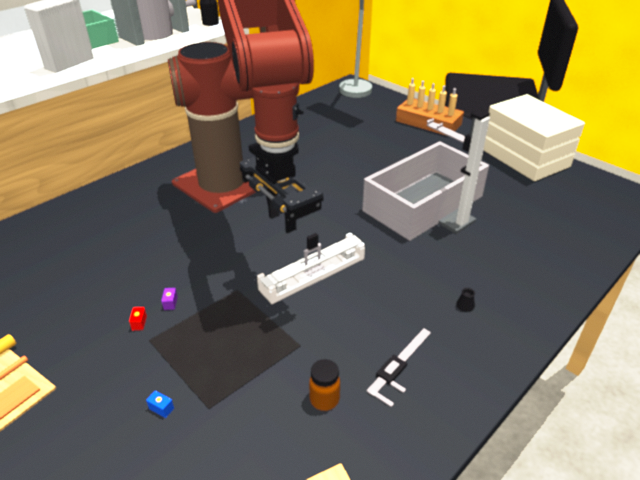

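```bash
python3 - <<'E'
from h import *
import pickle;info,f=pickle.load(open("g9.pkl","rb"))
g=cv2.GaussianBlur(f.astype(np.float32).mean(2),(5,1),0)
Ri=R.from_euler('z',10,degrees=True)
for uv,z in (((314,93.5),.044),((314,176.5),.044),((297,200),.044),((331,200),.044),((312,116.5),.113),((312,160.5),.113),((314,289),.044)):
    print(uv,np.round(Ri.apply(unproj(info,[uv],z)[0]-[.4568,-.0884,0])*1000,1))
cv2.imwrite("pics/g11.png",cv2.resize(f[0:300,260:370],None,fx=2,fy=2,interpolation=cv2.INTER_CUBIC)[:,:,::-1])
go([.44,.18,.36],-5)
E
```

```text
(314, 93.5) [ 1.8 30.9 44. ]
(314, 176.5) [  1.7 -31.3  44. ]
(297, 200) [-12.2 -50.5  44. ]
(331, 200) [ 15.7 -50.5  44. ]
(312, 116.5) [  0.4  12.5 113. ]
(312, 160.5) [  0.4 -13.  113. ]
(314, 289) [   1.7 -130.2   44. ]
shift cm [ -6.36 -33.67 -17.27] twist [ 0.1  -0.26 -4.96]
```

View pics/g11.png

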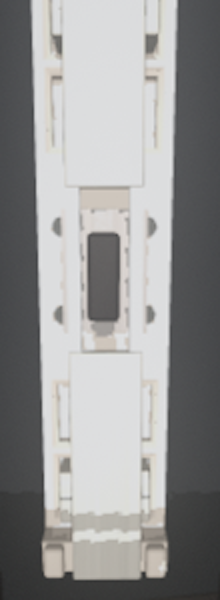

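```bash
python3 -m creep '{"translation":[[0,0,-3],[0,-1,-7],[-0.5,-4,-11],[-1.5,-8,-15],[-2.5,-12,-17.3],[-3.5,-16,-17.3],[-4.3,-20,-17.3],[-5,-24,-17.3],[-6,-28,-17.3],[-6.4,-32,-17.3]],"twist":[[0,0,0],[0,0,0],[0,0,0],[0,0,-1],[0,0,-2],[0,0,-3],[0,0,-4],[0,0,-5],[0,0,-5],[0,0,-5]],"fingers":[60,60,60,60,60,60,60,60,60,60]}' 20
python3 -m creep '{"translation":[[0,-1,0],[0,-1.5,0],[0,-1.5,0],[0,-1.5,0],[0,-1.5,0],[0,-1.5,0],[0,-1.5,0],[0,-1.5,0],[0,-1.5,0],[0,-1.5,0]],"twist":[[0,0,0],[0,0,0],[0,0,0],[0,0,0],[0,0,0],[0,0,0],[0,0,0],[0,0,0],[0,0,0],[0,0,0]],"fingers":[60,60,60,60,60,60,60,60,60,60]}' 20
python3 - <<'E'
from h import *
st();info,f=shot("wrist","h1")
import pickle;pickle.dump((info,f),open("h1.pkl","wb"))
for d in mark_of("wrist","hook_seat")[:3]: print(round(d["score"],2),np.round(d["uv"],1),np.round(unproj(info,d["uv"],.235)[0],4))
E
```

```text
t: 33.15
tcp_pos: [0.4345, 0.1448, 0.3575]
orientation: [0.999, -0.043, -0.001, 0.0]
force: [1.0, -0.6, 0.0]
gripper_width: 0.0518
t: 33.98
tcp_pos: [0.4369, 0.1575, 0.3585]
orientation: [0.999, -0.044, 0.0, -0.0]
force: [0.1, 0.7, 0.4]
gripper_width: 0.0528
t 33.98 tcp [0.4369 0.1575 0.3585] yaw -5.0 z [ 2.e-04  0.e+00 -1.e+00] F [0.1 0.7 0.4] w 0.0528 q6 0.26
```

View pics/h1.png

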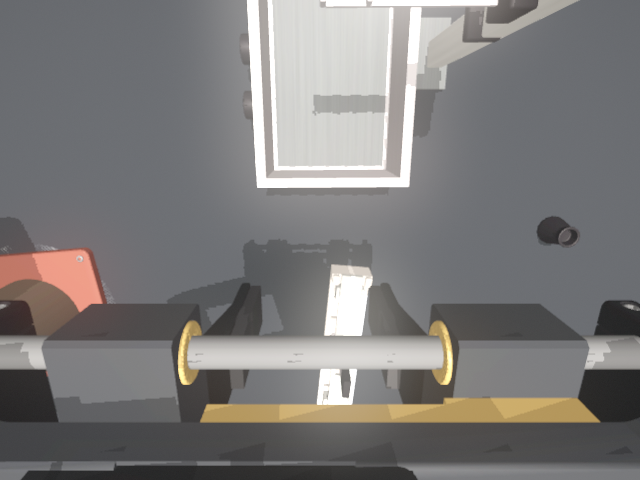

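```bash
python3 -m creep '{"translation":[[0,-1,0],[0,-3,0],[0,-5,0],[0,-7,0],[0,-9,0],[0,-10,0],[0,-10,0],[0,-10,0],[0,-10,0],[0,-10,0]],"twist":[[0,0,0],[0,0,0],[0,0,0],[0,0,0],[0,0,0],[0,0,0],[0,0,0],[0,0,0],[0,0,0],[0,0,0]],"fingers":[60,60,60,60,60,60,60,60,60,60]}' 20
python3 - <<'E'
from h import *
st();info,f=shot("wrist","h2")
import pickle;pickle.dump((info,f),open("h2.pkl","wb"))
for d in mark_of("wrist","hook_seat")[:3]: print(round(d["score"],2),np.round(d["uv"],1),np.round(unproj(info,d["uv"],.235)[0],4))
E
```

```text
t: 34.92
tcp_pos: [0.4455, 0.2567, 0.3585]
orientation: [0.999, -0.044, 0.0, 0.0]
force: [0.4, -0.4, 0.2]
gripper_width: 0.0522
t 34.92 tcp [0.4455 0.2567 0.3585] yaw -5.01 z [ 1.e-04 -3.e-04 -1.e+00] F [ 0.4 -0.4  0.2] w 0.0522 q6 0.46
0.78 [341.1 148.9] [0.4711 0.3216 0.235 ]
```

View pics/h2.png

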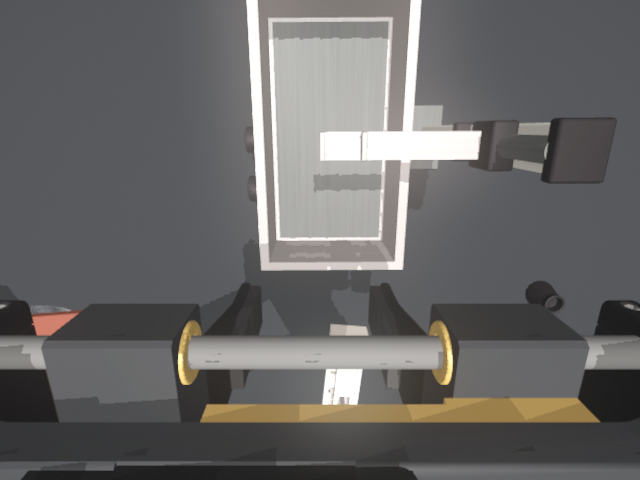

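```bash
python3 - <<'E'
from h import *
import pickle;info,f=pickle.load(open("h2.pkl","rb"))
c=cv2.resize(f[115:175,305:425],None,fx=6,fy=6,interpolation=cv2.INTER_CUBIC)
cv2.imwrite("pics/h3.png",c[:,:,::-1])
g=f.astype(np.float32).mean(2)
T=[];B=[]
for u in range(372,425):
    col=g[110:185,u];thr=200
    ix=np.nonzero(col>thr)[0]; 
    T.append([u,110+ix[0]-.5]);B.append([u,110+ix[-1]+.5])
for S in(T,B):
    W=unproj(info,S,.244);k=np.polyfit(W[:,0],W[:,1],1);r=W[:,1]-np.polyval(k,W[:,0]);W=W[abs(r)<.001];k=np.polyfit(W[:,0],W[:,1],1)
    print("hook yaw",np.degrees(np.arctan(k[0])),"y at x=.47",np.polyval(k,.47),len(W))
E
```

```text
Traceback (most recent call last):
TypeError: expected non-empty vector for x
```

View pics/h3.png

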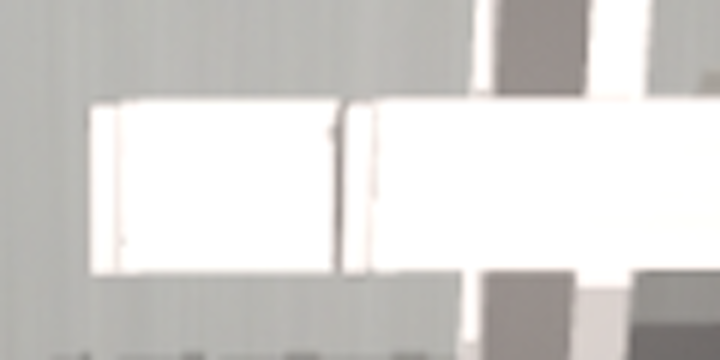

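```bash
python3 - <<'E'
from h import *
import pickle;info,f=pickle.load(open("h2.pkl","rb"))
for uv,z in (((320,146.2),.244),((324.7,146.2),.244),((362.3,146.2),.244),((343.5,146.2),.244),((343.5,146.2),.235),((320.5,132.3),.244),((320.5,160.5),.244),((470,132.5),.244),((470,160),.244),((362,131.5),.235),((341,131.6),.235),((341,160.2),.235)):
    print(uv,z,np.round(unproj(info,[uv],z)[0]*1000,1))
# bath yaw: rim long edge rows
g=f.astype(np.float32).mean(2)
i2,f2=shot("scene"),None
s=i2[0]; 
for n in("hook_seat","bath"):
    d=mark_of("scene",n)
    if d: print(n,d[0]["uv"],d[0]["score"], tri([(info,(341,146)),(s,d[0]["uv"])]) if n=="hook_seat" else "")
cv2.imwrite("pics/h4.png",cv2.resize(i2[1][90:190,380:500],None,fx=5,fy=5,interpolation=cv2.INTER_CUBIC)[:,:,::-1])
E
```

```text
(320, 146.2) 0.244 [455.7 325.3 244. ]
(324.7, 146.2) 0.244 [459. 325. 244.]
(362.3, 146.2) 0.244 [485.5 322.7 244. ]
(343.5, 146.2) 0.244 [472.3 323.9 244. ]
(343.5, 146.2) 0.235 [472.9 323.4 235. ]
(320.5, 132.3) 0.244 [456.9 334.7 244. ]
(320.5, 160.5) 0.244 [455.3 315.4 244. ]
(470, 132.5) 0.244 [561.  325.4 244. ]
(470, 160) 0.244 [561.7 306.4 244. ]
(362, 131.5) 0.235 [486.9 332.5 235. ]
(341, 131.6) 0.235 [471.8 333.8 235. ]
(341, 160.2) 0.235 [470.4 313.6 235. ]
hook_seat [430.1, 122.4] 0.7 [0.46758773 0.32191995 0.24042368]
```

View pics/h4.png

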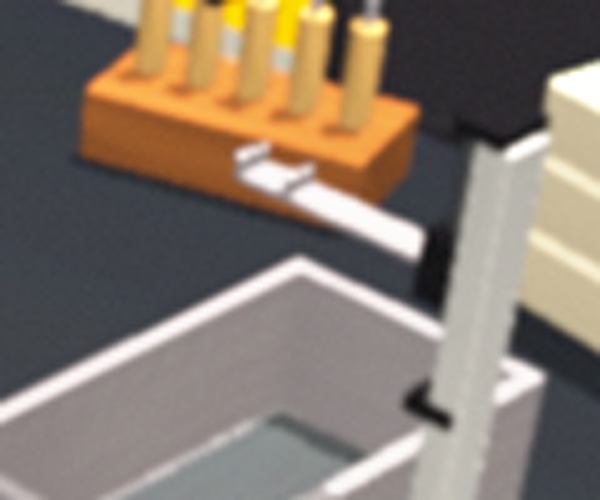

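```bash
python3 - <<'E'
from h import *
st();go([.457,-.0885,.2],-10)
E
python3 -m creep '{"translation":[[0,1,0],[0,3,0],[0,6,0],[0,9,0],[0.5,13,2],[1,17,5],[1.5,21,8],[2,25,10],[2.5,29,12],[3,32,14]],"twist":[[0,0,0],[0,0,0],[0,0,0],[0,0,1],[0,0,2],[0,0,3],[0,0,4],[0,0,5],[0,0,5],[0,0,5]],"fingers":[60,60,60,60,60,60,60,60,60,60]}' 20
python3 -m creep '{"translation":[[0,1,0],[0,2,1],[0,2,2],[0,2,2],[0,2,2],[0,2,2],[0,2,2],[0,2,2],[0,2,2],[0,2,2]],"twist":[[0,0,0],[0,0,0],[0,0,0],[0,0,0],[0,0,0],[0,0,0],[0,0,0],[0,0,0],[0,0,0],[0,0,0]],"fingers":[60,60,60,60,60,60,60,60,60,60]}' 20
python3 - <<'E'
from h import *
st();go([.4571,-.0885,.09],-10)
E
```

```text
t 35.17 tcp [0.4456 0.257  0.3586] yaw -5.01 z [ 3.e-04  1.e-04 -1.e+00] F [-0.3  0.3  0.7] w 0.0522 q6 0.46
shift cm [ 4.15 34.32 15.86] twist [-0.01 -0.02  4.99]
t: 36.0
tcp_pos: [0.4459, -0.0478, 0.2291]
orientation: [0.996, -0.087, 0.001, 0.0]
force: [1.3, -0.4, 0.0]
gripper_width: 0.0523
t: 36.83
tcp_pos: [0.4433, -0.0649, 0.2098]
orientation: [0.996, -0.086, 0.0, 0.0]
force: [-1.3, -0.5, 0.5]
gripper_width: 0.0525
t 36.83 tcp [ 0.4433 -0.0649  0.2098] yaw -9.92 z [ 5.e-04 -1.e-04 -1.e+00] F [-1.3 -0.5  0.5] w 0.0525 q6 -0.15
shift cm [ 1.76  2.09 11.98] twist [ 0.   -0.03  0.08]
```

```bash
python3 -m creep '{"translation":[[0.6,0.7,1],[1.2,1.4,2],[1.75,2.1,3],[1.75,2.1,4],[1.75,2.1,5],[1.75,2.1,6],[1.75,2.1,6.5],[1.75,2.1,6.5],[1.75,2.1,6.5],[1.75,2.1,6.5]],"twist":[[0,0,0],[0,0,0],[0,0,0],[0,0,0],[0,0,0],[0,0,0],[0,0,0],[0,0,0],[0,0,0],[0,0,0]],"fingers":[60,60,60,60,60,60,60,60,60,60]}' 20
python3 - <<'E'
from h import *
st();info,f=shot("wrist","i1");go([.4571,-.0885,.09],-10)
print(proj(info,carr(.4571,-.0885,-10,[[sx*.005,sy*.013,.113] for sx in(-1,1) for sy in(-1,1)])))
E
```

```text
t: 37.67
tcp_pos: [0.4571, -0.0889, 0.145]
orientation: [0.996, -0.087, 0.0, 0.0]
force: [0.1, 0.7, 0.0]
gripper_width: 0.0521
t 37.67 tcp [ 0.4571 -0.0889  0.145 ] yaw -9.94 z [ 9.e-04 -3.e-04 -1.e+00] F [0.1 0.7 0. ] w 0.0521 q6 -0.19
shift cm [-0.03 -0.04  5.52] twist [ 0.01 -0.08  0.05]
[[304.88325212 304.58969302]
 [304.52136621 260.7778117 ]
 [322.80141129 304.58927872]
 [323.13645559 260.7801673 ]]
```

View pics/i1.png

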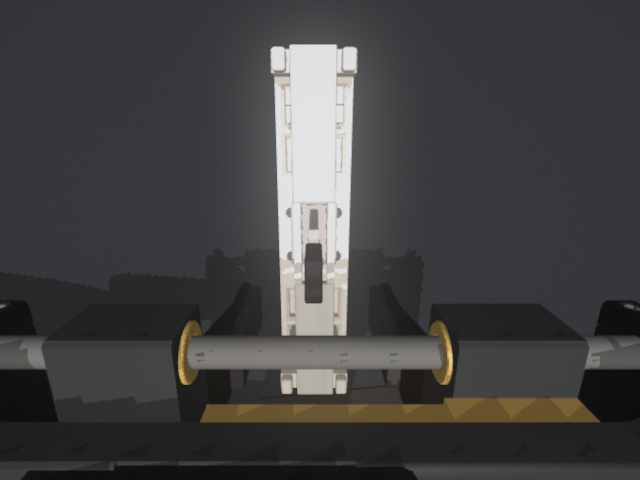

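```bash
python3 -m creep '{"translation":[[0,0,1],[0,0,2],[0,0,3],[0,0,4],[0,0,5],[0,0,5.4],[0,0,5.4],[0,0,5.4],[0,0,5.4],[0,0,5.4]],"twist":[[0,0,0],[0,0,0],[0,0,0],[0,0,0],[0,0,0],[0,0,0],[0,0,0],[0,0,0],[0,0,0],[0,0,0]],"fingers":[60,60,60,60,60,60,60,60,60,60]}' 20
python3 -m creep '{"translation":[[0,0,0],[0,0,0],[0,0,0],[0,0,0],[0,0,0],[0,0,0],[0,0,0],[0,0,0],[0,0,0],[0,0,0]],"twist":[[0,0,0],[0,0,0],[0,0,0],[0,0,0],[0,0,0],[0,0,0],[0,0,0],[0,0,0],[0,0,0],[0,0,0]],"fingers":[50,40,30,20,10,3,3,3,3,3]}' 50
python3 -m creep '{"translation":[[0,0,0],[0,0,0],[0,0,-0.3],[0,0,-0.6],[0,0,-1],[0,0,-1.5],[0,0,-2],[0,0,-2.5],[0,0,-3],[0,0,-3]],"twist":[[0,0,0],[0,0,0],[0,0,0],[0,0,0],[0,0,0],[0,0,0],[0,0,0],[0,0,0],[0,0,0],[0,0,0]],"fingers":[3,3,3,3,3,3,3,3,3,3]}' 50
python3 - <<'E'
from h import *
st();info,f=shot("wrist","i2");shot("scene","i3");go([.40,.32,.27],-5)
E
```

```text
t: 38.55
tcp_pos: [0.4573, -0.0891, 0.0911]
orientation: [0.996, -0.087, 0.001, 0.0]
force: [0.2, 0.5, -0.1]
gripper_width: 0.0523
t: 39.38
tcp_pos: [0.4565, -0.0889, 0.0904]
orientation: [0.996, -0.087, -0.0, -0.0]
force: [-0.5, -0.2, 0.5]
gripper_width: 0.0095
t: 40.22
tcp_pos: [0.4577, -0.0892, 0.122]
orientation: [0.996, -0.087, 0.001, 0.0]
force: [0.1, -0.2, -5.2]
gripper_width: 0.0098
t 40.22 tcp [ 0.4577 -0.0892  0.122 ] yaw -9.96 z [ 2.3e-03 -8.0e-04 -1.0e+00] F [ 0.1 -0.2 -5.2] w 0.0098 q6 -0.19
shift cm [-12.67 -39.3  -14.93] twist [ 0.01 -0.05 -4.96]
```

View pics/i3.png

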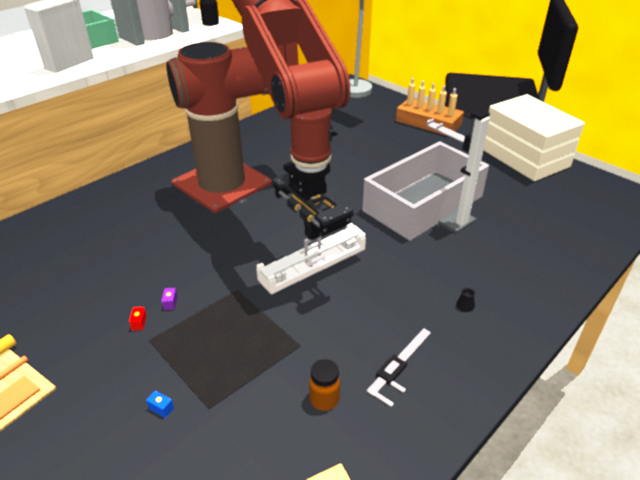

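View pics/i2.png

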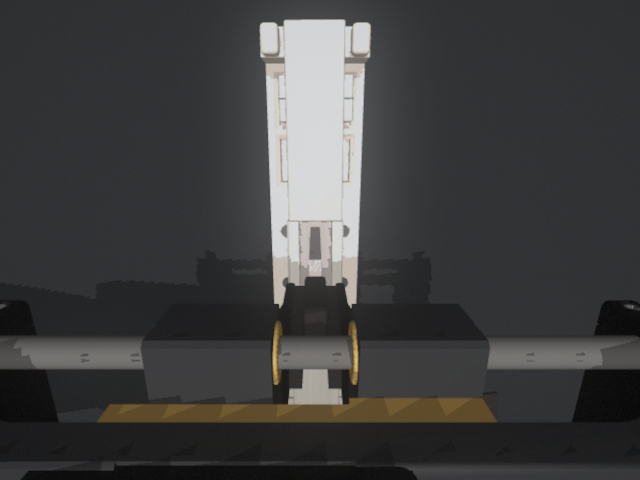

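```bash
python3 - <<'E'
from h import *
st();go([.41,.0,.2694],-10)
E
```

```text
t 40.32 tcp [ 0.457  -0.089   0.1209] yaw -9.96 z [ 8.e-04 -3.e-04 -1.e+00] F [ 0.4 -0.1 -4.5] w 0.0096 q6 -0.19
shift cm [ -6.15  -7.95 -14.86] twist [ 0.01 -0.05  0.04]
```

```bash
python3 -m creep '{"translation":[[0,0,-0.7],[0,0,-2],[-0.3,-0.3,-4],[-1,-1,-6],[-2,-2,-8],[-3,-3.3,-10],[-4,-4.7,-12],[-5,-6,-13.5],[-5.8,-7.2,-14.5],[-6.1,-8,-14.9]],"twist":[[0,0,0],[0,0,0],[0,0,0],[0,0,0],[0,0,0],[0,0,0],[0,0,0],[0,0,0],[0,0,0],[0,0,0]],"fingers":[3,3,3,3,3,3,3,3,3,3]}' 50
python3 -m creep '{"translation":[[0,0,0],[0,0,0],[0,0,0],[0,0,0],[0,0,0],[0,0,0],[0,0,0],[0,0,0],[0,0,0],[0,0,0]],"twist":[[0,0,0],[0,0,0],[0,0,0],[0,0,0],[0,0,0],[0,0,0],[0,0,0],[0,0,0],[0,0,0],[0,0,0]],"fingers":[3,3,3,3,3,3,3,3,3,3]}' 50
python3 - <<'E'
from h import *
st();go([.405,.16,.2694],-7);go([.40,.33,.2694],-5)
E
```

```text
t: 41.15
tcp_pos: [0.4104, 0.0014, 0.2716]
orientation: [0.996, -0.087, 0.001, -0.0]
force: [0.0, 0.1, -5.1]
gripper_width: 0.0095
t: 41.98
tcp_pos: [0.4105, 0.0004, 0.2695]
orientation: [0.996, -0.087, -0.0, 0.0]
force: [0.3, -0.1, -6.3]
gripper_width: 0.0094
t 41.98 tcp [4.105e-01 4.000e-04 2.695e-01] yaw -9.97 z [-0. -0. -1.] F [ 0.3 -0.1 -6.3] w 0.0094 q6 -0.02
shift cm [-3.300e+00 -1.563e+01  1.000e-02] twist [ 0.    0.   -2.97]
shift cm [-6.740e+00 -3.228e+01  1.000e-02] twist [ 0.    0.   -4.97]
```

```bash
python3 -m creep '{"translation":[[-0.1,-0.6,0],[-0.4,-1.8,0],[-0.7,-3.4,0],[-1.1,-5.2,0],[-1.5,-7.2,0],[-1.9,-9.2,0],[-2.4,-11.2,0],[-2.8,-13,0],[-3.1,-14.7,0],[-3.3,-15.7,0]],"twist":[[0,0,0],[0,0,-0.5],[0,0,-1],[0,0,-1.5],[0,0,-2],[0,0,-2.5],[0,0,-3],[0,0,-3],[0,0,-3],[0,0,-3]],"fingers":[3,3,3,3,3,3,3,3,3,3]}' 50
python3 - <<'E'
from h import *
st();info,f=shot("wrist","j1");go([.40,.33,.2694],-5)
E
```

```text
t: 42.82
tcp_pos: [0.4048, 0.1628, 0.2696]
orientation: [0.998, -0.06, -0.0, -0.001]
force: [0.5, -0.6, -5.8]
gripper_width: 0.0097
t 42.82 tcp [0.4048 0.1628 0.2696] yaw -6.88 z [ 0.     0.001 -1.   ] F [ 0.5 -0.6 -5.8] w 0.0097 q6 0.32
shift cm [ -2.45 -16.45   0.05] twist [-0.13  0.02 -1.84]
```

View pics/j1.png

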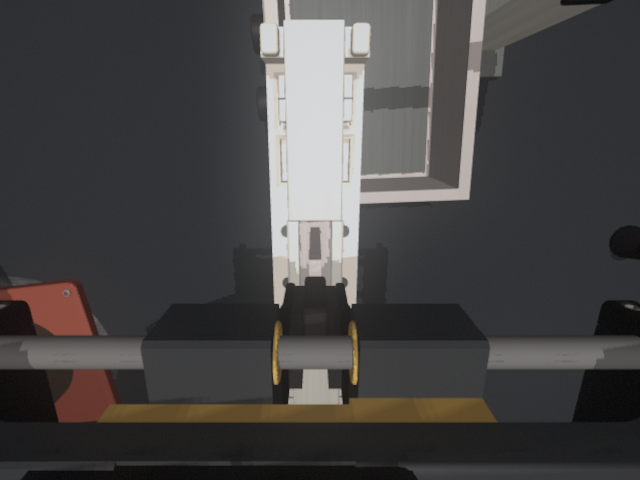

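```bash
python3 -m creep '{"translation":[[-0.1,-0.6,0],[-0.3,-1.8,0],[-0.5,-3.4,0],[-0.8,-5.2,0],[-1.1,-7.2,0],[-1.4,-9.2,0],[-1.7,-11.2,0],[-2,-13.2,0],[-2.3,-15.2,0],[-2.45,-16.4,0]],"twist":[[0,0,0],[0,0,-0.5],[0,0,-1],[0,0,-1.5],[0,0,-1.9],[0,0,-1.9],[0,0,-1.9],[0,0,-1.9],[0,0,-1.9],[0,0,-1.9]],"fingers":[3,3,3,3,3,3,3,3,3,3]}' 50
python3 -m creep '{"translation":[[0,0,0],[0,0,0],[0,0,0],[0,0,0],[0,0,0],[0,0,0],[0,0,0],[0,0,0],[0,0,0],[0,0,0]],"twist":[[0,0,0],[0,0,0],[0,0,0],[0,0,0],[0,0,0],[0,0,0],[0,0,0],[0,0,0],[0,0,0],[0,0,0]],"fingers":[3,3,3,3,3,3,3,3,3,3]}' 50
python3 - <<'E'
from h import *
st();info,f=shot("wrist","j2");shot("scene","j3");go([.43,.3274,.2694],-5);go([.472,.3237,.2694],-5)
E
```

```text
t: 43.7
tcp_pos: [0.4007, 0.3278, 0.2693]
orientation: [0.999, -0.044, -0.0, -0.0]
force: [0.2, -0.8, -5.5]
gripper_width: 0.0097
t: 44.53
tcp_pos: [0.4007, 0.3265, 0.2695]
orientation: [0.999, -0.044, 0.0, -0.0]
force: [0.2, -0.0, -6.7]
gripper_width: 0.0094
t 44.53 tcp [0.4007 0.3265 0.2695] yaw -5.07 z [ 0.  0. -1.] F [ 0.2 -0.  -6.7] w 0.0094 q6 0.62
shift cm [ 2.92 -0.34  0.01] twist [ 0.    0.   -0.06]
shift cm [ 7.13 -0.35  0.01] twist [ 0.    0.   -0.06]
```

View pics/j2.png

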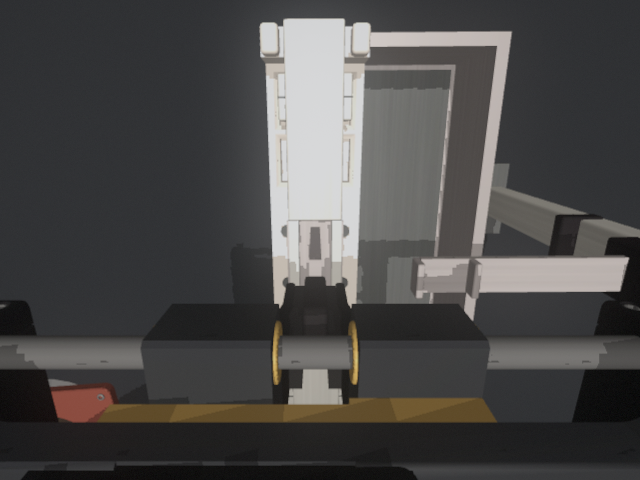

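View pics/j3.png

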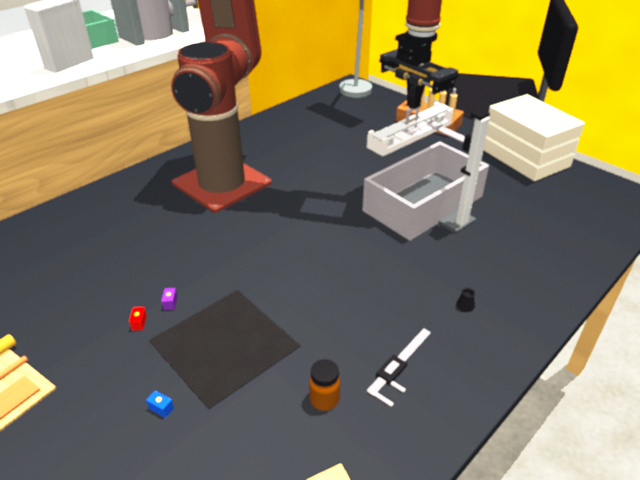

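```bash
python3 - <<'E'
from h import *
info,f=shot("wrist");o=get_obs();Rc=R.from_quat(o["orientation"])
c=cv2.resize(f[240:310,400:520],None,fx=6,fy=6,interpolation=cv2.INTER_CUBIC);cv2.imwrite("pics/j4.png",c[:,:,::-1])
E
```

```text
(no output)
```

View pics/j4.png

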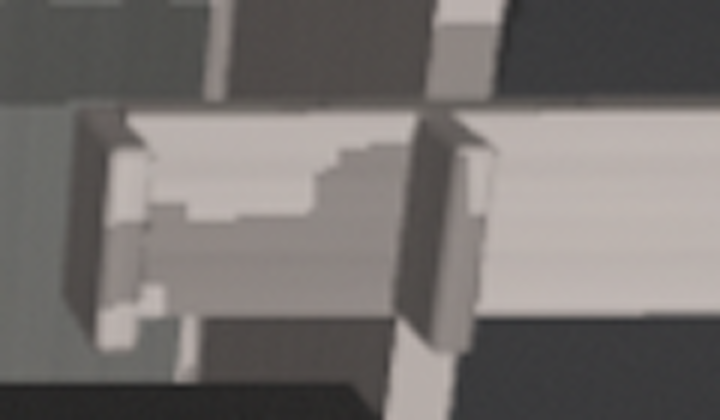

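```bash
python3 - <<'E'
from h import *
info=camera_info("wrist");o=get_obs();Rc=R.from_quat(o["orientation"])
for n,(u,v),z in (("tip out top",(108,150),.244),("tip out bot",(97,350),.244),("tip in top",(150,152),.244),("tip in bot",(137,345),.244),("step in top",(465,150),.244),("step in bot",(437,350),.244),("floor top",(270,110),.235),("floor bot",(270,318),.235),("arm top",(680,110),.235),("arm bot",(680,316),.235)):
    p=unproj(info,[[400+u/6-.4,240+v/6-.4]],z)[0]
    print(n,np.round(p*1000,1),"tool",np.round(Rc.inv().apply(p-o["tcp_pos"])*1000,1))
E
```

```text
tip out top [455.6 335.3 244. ] tool [ 53.9 -13.6  25.5]
tip out bot [454.5 316.3 244. ] tool [54.5  5.5 25.5]
tip in top [459.2 334.8 244. ] tool [ 57.6 -13.4  25.5]
tip in bot [458.  316.5 244. ] tool [58.   5.  25.5]
step in top [486.4 332.6 244. ] tool [ 84.9 -13.5  25.5]
step in bot [484.7 313.6 244. ] tool [84.9  5.5 25.5]
floor top [472.6 334.3 235. ] tool [ 71.  -14.   34.5]
floor bot [472.9 313.6 235. ] tool [73.1  6.6 34.5]
arm top [509.6 331.  235. ] tool [108.1 -14.   34.5]
arm bot [511.  310.4 235. ] tool [111.3   6.4  34.5]
```

```bash
python3 -m creep '{"translation":[[0.3,-0.2,0],[0.8,-0.38,0],[1.4,-0.38,0],[2,-0.38,0],[2.6,-0.38,0],[3.2,-0.38,0],[3.8,-0.38,0],[4.2,-0.38,0],[4.4,-0.38,0],[4.4,-0.38,0]],"twist":[[0,0,0],[0,0,0],[0,0,0],[0,0,0],[0,0,0],[0,0,0],[0,0,0],[0,0,0],[0,0,0],[0,0,0]],"fingers":[3,3,3,3,3,3,3,3,3,3]}' 50
python3 - <<'E'
from h import *
st();info,f=shot("wrist","j5");shot("scene","j6");i,f=shot("scene");cv2.imwrite("pics/j6.png",cv2.resize(f[20:180,340:500],None,fx=3.7,fy=3.7,interpolation=cv2.INTER_CUBIC)[:,:,::-1])
E
```

```text
t: 45.52
tcp_pos: [0.4453, 0.3263, 0.2694]
orientation: [0.999, -0.044, -0.0, 0.0]
force: [-0.2, -0.6, -6.5]
gripper_width: 0.0098
t 45.52 tcp [0.4453 0.3263 0.2694] yaw -5.09 z [-1.e-04 -1.e-04 -1.e+00] F [-0.2 -0.6 -6.5] w 0.0098 q6 0.58
```

View pics/j5.png

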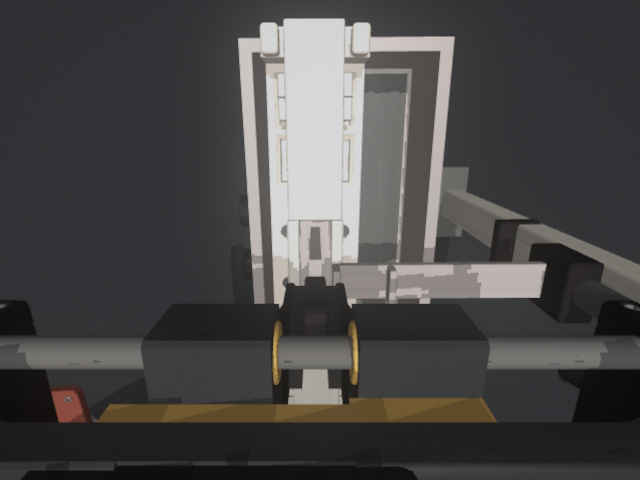

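View pics/j6.png

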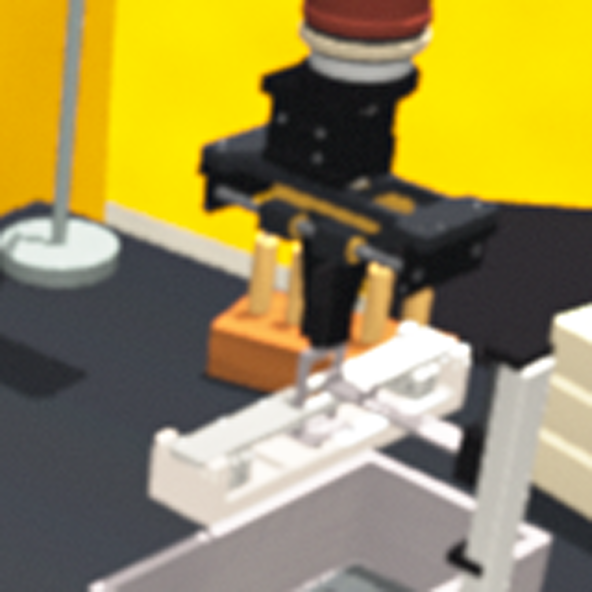

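```bash
python3 -m creep '{"translation":[[0.2,0,0],[0.5,0,0],[0.8,0,0],[1.2,0,0],[1.6,0,0],[2,0,0],[2.4,0,0],[2.7,0,0],[2.7,0,0],[2.7,0,0]],"twist":[[0,0,0],[0,0,0],[0,0,0],[0,0,0],[0,0,0],[0,0,0],[0,0,0],[0,0,0],[0,0,0],[0,0,0]],"fingers":[3,3,3,3,3,3,3,3,3,3]}' 50
python3 - <<'E'
from h import *
st();info,f=shot("wrist","j7");i,f=shot("scene");cv2.imwrite("pics/j8.png",cv2.resize(f[20:180,340:500],None,fx=3.7,fy=3.7,interpolation=cv2.INTER_CUBIC)[:,:,::-1])
E
```

```text
t: 46.5
tcp_pos: [0.4719, 0.324, 0.2693]
orientation: [0.999, -0.044, -0.0, 0.0]
force: [-0.2, -0.7, -6.6]
gripper_width: 0.01
t 46.5 tcp [0.4719 0.324  0.2693] yaw -5.08 z [-4.e-04 -1.e-04 -1.e+00] F [-0.2 -0.7 -6.6] w 0.01 q6 0.55
```

View pics/j7.png

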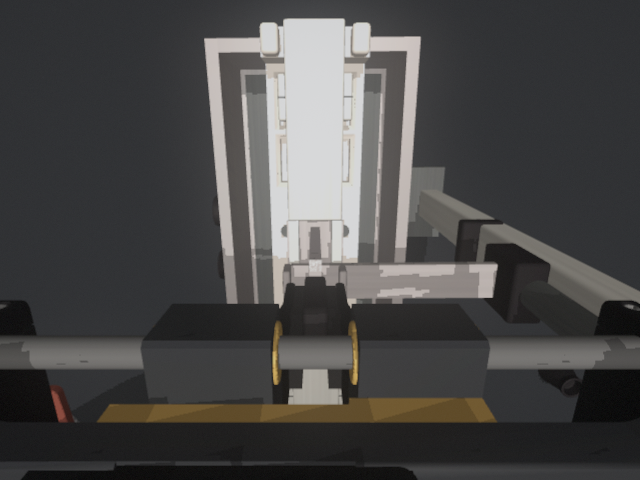

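View pics/j8.png

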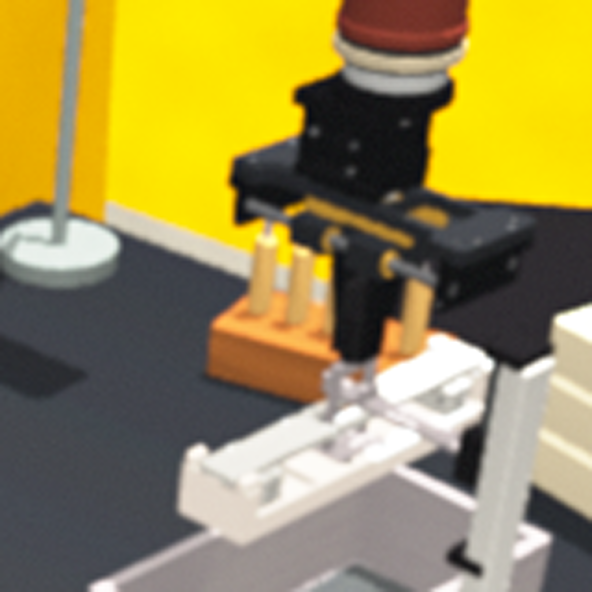

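```bash
python3 -m creep '{"translation":[[0,0,0.3],[0,0,0.7],[0,0,1.1],[0,0,1.4],[0,0,1.6],[0,0,1.9],[0,0,2.2],[0,0,2.5],[0,0,2.7],[0,0,2.7]],"twist":[[0,0,0],[0,0,0],[0,0,0],[0,0,0],[0,0,0],[0,0,0],[0,0,0],[0,0,0],[0,0,0],[0,0,0]],"fingers":[3,3,3,3,3,3,3,3,3,3]}' 50
python3 - <<'E'
from h import *
st();info,f=shot("wrist","k1")
E
```

```text
t: 47.43
tcp_pos: [0.4716, 0.3241, 0.2426]
orientation: [0.999, -0.044, -0.0, -0.0]
force: [-4.2, -2.1, -0.1]
gripper_width: 0.0094
t 47.43 tcp [0.4716 0.3241 0.2426] yaw -5.06 z [-1.e-04  1.e-04 -1.e+00] F [-4.2 -2.1 -0.1] w 0.0094 q6 0.55
```

View pics/k1.png

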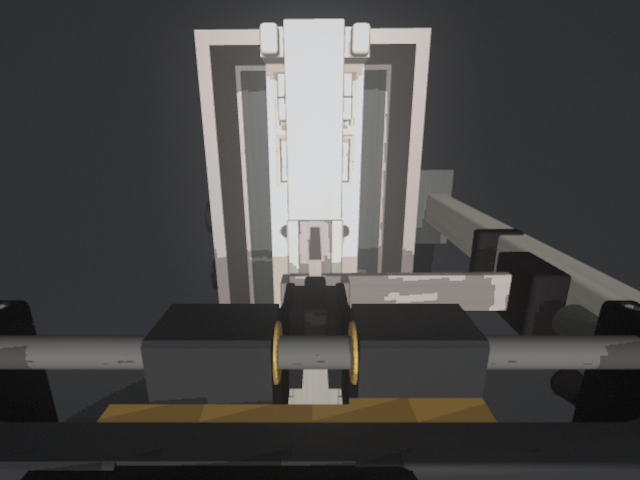

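```bash
python3 -m creep '{"translation":[[-0.03,0,0],[-0.05,0,0],[-0.05,0,0],[-0.05,0,0],[-0.05,0,0],[-0.05,0,0],[-0.05,0,0],[-0.05,0,0],[-0.05,0,0],[-0.05,0,0]],"twist":[[0,0,0],[0,0,0],[0,0,0],[0,0,0],[0,0,0],[0,0,0],[0,0,0],[0,0,0],[0,0,0],[0,0,0]],"fingers":[3,3,3,3,3,3,3,3,3,3]}' 50
python3 - <<'E'
from h import *
st();o=get_obs();print(o["torque"])
E
```

```text
t: 48.32
tcp_pos: [0.4715, 0.3241, 0.2426]
orientation: [0.999, -0.044, 0.0, -0.0]
force: [0.5, -1.8, 0.3]
gripper_width: 0.0097
t 48.32 tcp [0.4715 0.3241 0.2426] yaw -5.06 z [ 7.e-04  1.e-04 -1.e+00] F [ 0.5 -1.8  0.3] w 0.0097 q6 0.55
[-0.36652246 -0.06962901 -0.01327379]
```

```bash
python3 -m creep '{"translation":[[0,0,0.2],[0,0,0.4],[0,0,0.6],[0,0,0.8],[0,0,1.0],[0,0,1.1],[0,0,1.2],[0,0,1.3],[0,0,1.4],[0,0,1.4]],"twist":[[0,0,0],[0,0,0],[0,0,0],[0,0,0],[0,0,0],[0,0,0],[0,0,0],[0,0,0],[0,0,0],[0,0,0]],"fingers":[3,3,3,3,3,3,3,3,3,3]}' 50
python3 -m creep '{"translation":[[0,0,0],[0,0,0],[0,0,0],[0,0,0],[0,0,0],[0,0,0],[0,0,0],[0,0,0],[0,0,0],[0,0,0]],"twist":[[0,0,0],[0,0,0],[0,0,0],[0,0,0],[0,0,0],[0,0,0],[0,0,0],[0,0,0],[0,0,0],[0,0,0]],"fingers":[3,3,3,3,3,3,3,3,3,3]}' 50
python3 - <<'E'
from h import *
st()
E
```

```text
t: 49.15
tcp_pos: [0.4716, 0.3241, 0.2291]
orientation: [0.999, -0.044, 0.0, -0.0]
force: [-0.8, -3.9, 6.1]
gripper_width: 0.0093
t: 49.98
tcp_pos: [0.4715, 0.3241, 0.2293]
orientation: [0.999, -0.044, 0.0, -0.0]
force: [-1.2, -3.7, 6.4]
gripper_width: 0.0092
t 49.98 tcp [0.4715 0.3241 0.2293] yaw -5.06 z [ 1.e-03  3.e-04 -1.e+00] F [-1.2 -3.7  6.4] w 0.0092 q6 0.55
```

```bash
python3 -m creep '{"translation":[[0,0,-0.2],[0,0,-0.4],[0,0,-0.6],[0,0,-0.8],[0,0,-1.0],[0,0,-1.1],[0,0,-1.2],[0,0,-1.3],[0,0,-1.35],[0,0,-1.35]],"twist":[[0,0,0],[0,0,0],[0,0,0],[0,0,0],[0,0,0],[0,0,0],[0,0,0],[0,0,0],[0,0,0],[0,0,0]],"fingers":[3,3,3,3,3,3,3,3,3,3]}' 50
python3 - <<'E'
from h import *
st()
E
python3 -m creep '{"translation":[[0,0.03,0],[0,0.06,0],[0,0.06,0],[0,0.06,0],[0,0.06,0],[0,0.06,0],[0,0.06,0],[0,0.06,0],[0,0.06,0],[0,0.06,0]],"twist":[[0,0,0],[0,0,0],[0,0,0],[0,0,0],[0,0,0],[0,0,0],[0,0,0],[0,0,0],[0,0,0],[0,0,0]],"fingers":[3,3,3,3,3,3,3,3,3,3]}' 10
python3 - <<'E'
from h import *
st();shot("wrist","k2")
E
```

```text
t: 50.82
tcp_pos: [0.4714, 0.3241, 0.2419]
orientation: [0.999, -0.044, 0.0, -0.0]
force: [3.1, -1.9, 0.1]
gripper_width: 0.0098
t 50.82 tcp [0.4714 0.3241 0.2419] yaw -5.06 z [ 3.e-04  0.e+00 -1.e+00] F [ 3.1 -1.9  0.1] w 0.0098 q6 0.55
t: 51.65
tcp_pos: [0.4712, 0.3237, 0.242]
orientation: [0.999, -0.044, -0.0, -0.0]
force: [4.0, 2.5, 0.7]
gripper_width: 0.0095
t 51.65 tcp [0.4712 0.3237 0.242 ] yaw -5.06 z [-0.e+00  4.e-04 -1.e+00] F [4.  2.5 0.7] w 0.0095 q6 0.55
```

View pics/k2.png

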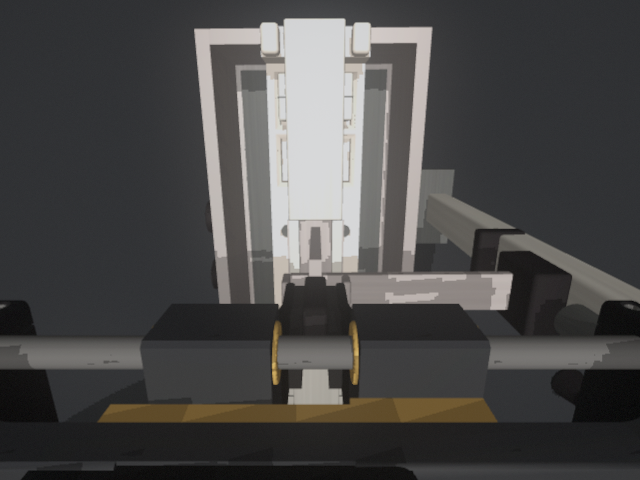

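```bash
python3 -m creep '{"translation":[[0.02,-0.025,0],[0.03,-0.025,0],[0.03,-0.025,0],[0.03,-0.025,0],[0.03,-0.025,0],[0.03,-0.025,0],[0.03,-0.025,0],[0.03,-0.025,0],[0.03,-0.025,0],[0.03,-0.025,0]],"twist":[[0,0,0],[0,0,0],[0,0,0],[0,0,0],[0,0,0],[0,0,0],[0,0,0],[0,0,0],[0,0,0],[0,0,0]],"fingers":[3,3,3,3,3,3,3,3,3,3]}' 5
python3 - <<'E'
from h import *
st()
E
python3 -m creep '{"translation":[[0,0,0],[0,0,0],[0,0,0],[0,0,0],[0,0,0],[0,0,0],[0,0,0],[0,0,0],[0,0,0],[0,0,0]],"twist":[[0,0,0],[0,0,0],[0,0,0],[0,0,0],[0,0,0],[0,0,0],[0,0,0],[0,0,0],[0,0,0],[0,0,0]],"fingers":[12,14,16,18,20,24,28,32,36,40]}' 5
python3 - <<'E'
from h import *
st();shot("wrist","k3");i,f=shot("scene");cv2.imwrite("pics/k4.png",cv2.resize(f[20:180,340:500],None,fx=3.7,fy=3.7,interpolation=cv2.INTER_CUBIC)[:,:,::-1])
E
```

```text
t: 52.53
tcp_pos: [0.4712, 0.3237, 0.2418]
orientation: [0.999, -0.044, -0.0, 0.0]
force: [0.3, 1.1, 0.7]
gripper_width: 0.0101
t 52.53 tcp [0.4712 0.3237 0.2418] yaw -5.06 z [-7.e-04 -2.e-04 -1.e+00] F [0.3 1.1 0.7] w 0.0101 q6 0.55
t: 53.37
tcp_pos: [0.4715, 0.3237, 0.242]
orientation: [0.999, -0.044, -0.0, -0.0]
force: [0.2, 0.4, 0.6]
gripper_width: 0.0314
t 53.37 tcp [0.4715 0.3237 0.242 ] yaw -5.06 z [-0.  0. -1.] F [0.2 0.4 0.6] w 0.0314 q6 0.55
```

View pics/k3.png

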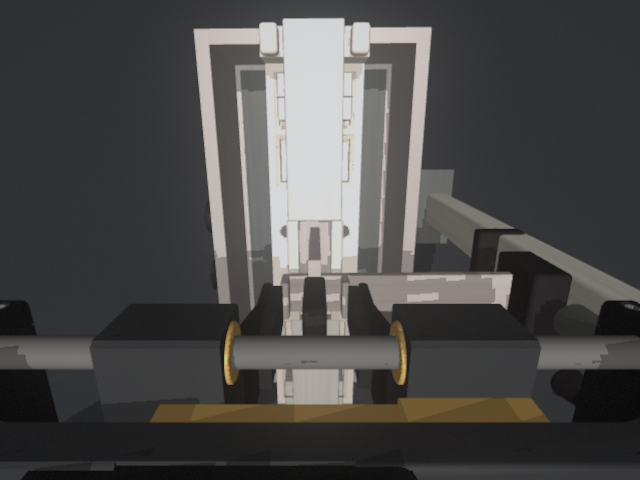

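View pics/k4.png

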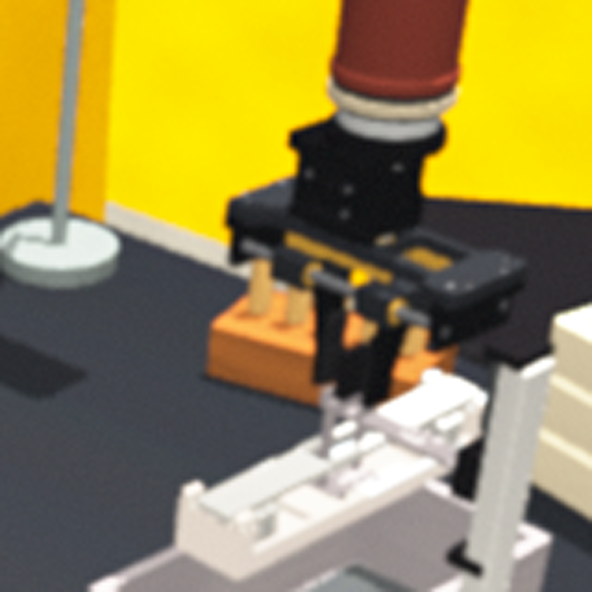

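Released and hanging level. Raise clear straight up.

```bash
python3 -m creep '{"translation":[[0,0,-0.3],[0,0,-0.8],[0,0,-1.5],[0,0,-2.5],[0,0,-3.5],[0,0,-5],[0,0,-7],[0,0,-9],[0,0,-10],[0,0,-10]],"twist":[[0,0,0],[0,0,0],[0,0,0],[0,0,0],[0,0,0],[0,0,0],[0,0,0],[0,0,0],[0,0,0],[0,0,0]],"fingers":[45,45,45,45,45,45,45,45,45,45]}' 5
python3 -m creep '{"translation":[[0,1,0],[0,3,0],[0,5,0],[0,7,0],[0,8,0],[0,8,0],[0,8,0],[0,8,0],[0,8,0],[0,8,0]],"twist":[[0,0,0],[0,0,0],[0,0,0],[0,0,0],[0,0,0],[0,0,0],[0,0,0],[0,0,0],[0,0,0],[0,0,0]],"fingers":[45,45,45,45,45,45,45,45,45,45]}' 5
python3 - <<'E'
from h import *
st();shot("wrist","l1");i,f=shot("scene");cv2.imwrite("pics/l2.png",cv2.resize(f[40:200,340:500],None,fx=3.7,fy=3.7,interpolation=cv2.INTER_CUBIC)[:,:,::-1])
E
```

```text
t: 54.3
tcp_pos: [0.4728, 0.3244, 0.3462]
orientation: [0.999, -0.044, 0.003, -0.002]
force: [0.3, 0.1, 0.6]
gripper_width: 0.0393
t: 55.13
tcp_pos: [0.4644, 0.2447, 0.3418]
orientation: [0.999, -0.044, -0.0, -0.0]
force: [0.5, 0.5, 0.1]
gripper_width: 0.0391
t 55.13 tcp [0.4644 0.2447 0.3418] yaw -5.01 z [-4.e-04  1.e-04 -1.e+00] F [0.5 0.5 0.1] w 0.0391 q6 0.42
```

View pics/l1.png

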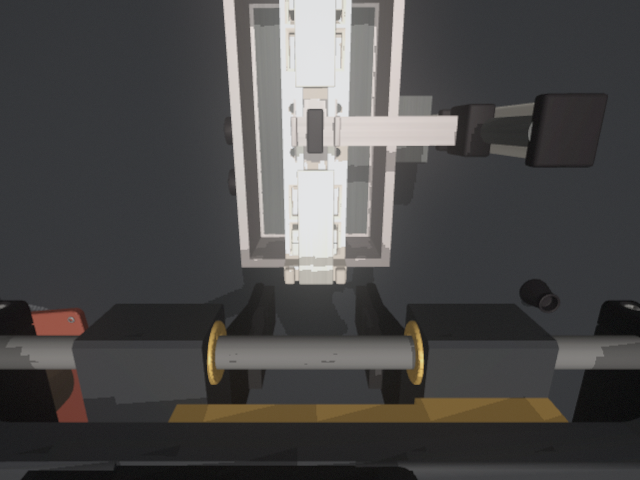

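View pics/l2.png

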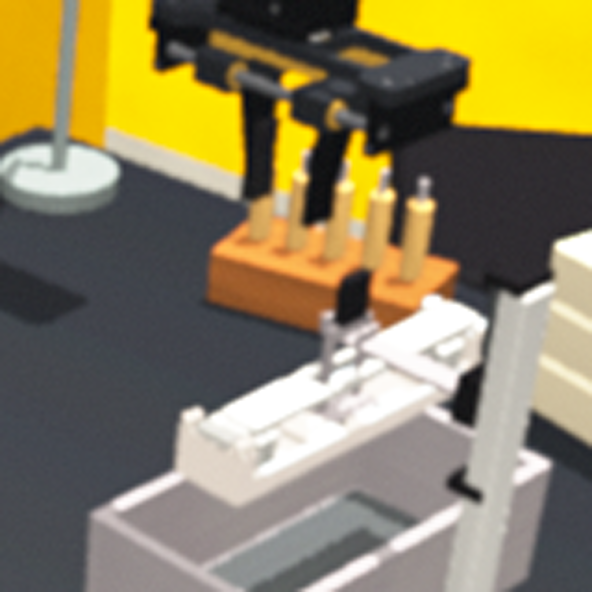

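```bash
python3 -m creep '{"translation":[[0,0,0],[0,0,0],[0,0,0],[0,0,0],[0,0,0],[0,0,0],[0,0,0],[0,0,0],[0,0,0],[0,0,0]],"twist":[[0,0,0],[0,0,0],[0,0,0],[0,0,0],[0,0,0],[0,0,0],[0,0,0],[0,0,0],[0,0,0],[0,0,0]],"fingers":[45,45,45,45,45,45,45,45,45,45]}' 5
python3 - <<'E'
from h import *
st();a=grab_frame("wrist").astype(int)
i,f=shot("top","m1")
b=grab_frame("wrist").astype(int);print("max mean diff",np.abs(a-b)[:280].mean())
close_job()
E
```

```text
t: 56.07
tcp_pos: [0.4645, 0.244, 0.342]
orientation: [0.999, -0.044, 0.0, 0.0]
force: [-0.2, 1.2, -0.4]
gripper_width: 0.0392
t 56.07 tcp [0.4645 0.244  0.342 ] yaw -5.06 z [ 0. -0. -1.] F [-0.2  1.2 -0.4] w 0.0392 q6 0.42
max mean diff 0.7436104910714286
the job is handed in; nothing more can be done
```

View pics/m1.png

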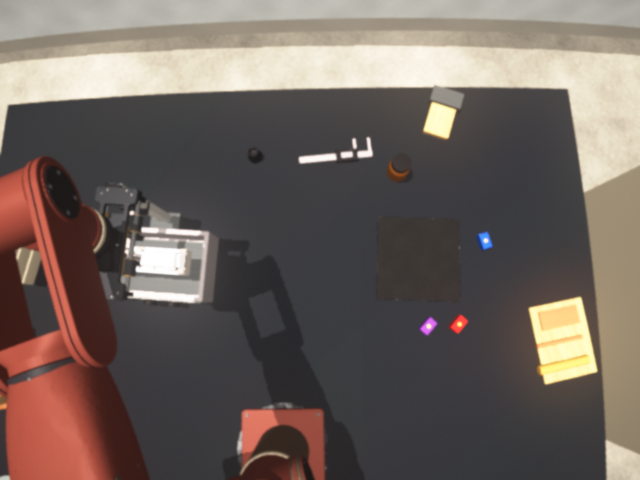

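The loaded carrier is hanging on the hook, level and let go, and I handed the job in at about 56 s.

- **Blocks:** There were two aluminium blocks. I seated one in each outer pocket (1 and 4) so the carrier balances. They went straight in without tilting, and no contact force showed. I left the purple, red and blue look-alikes alone.
- **Bar:** It lies over the frame on both saddles. Its slot measured about 1.5 mm off centre sideways and under 0.5 mm lengthways.
- **Tug:** The hook took the carrier's weight of about 6.6 N. I then pulled down to +6.4 N at the tool, which puts the hook about 25–26 mm down. I worked that out from the tool position and force, as there is no direct reading of the hook.
- **Last checks:** The final pictures show the crossbar between the hook's tip and step, and the bar in place. The blocks were last seen clearly in their pockets before the bar went on; since then the bar covers most of each. Two wrist pictures taken moments apart were nearly the same, so any swaying is slight. The jar, loupe and caliper look unmoved. No check failed, but lateral forces up to about 4 N showed while the crossbar rubbed on the hook; I eased these to about 1 N before letting go.

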